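# Raise the counterweighted guard and push the specimen home

## Robot

A 7-joint arm with a two-finger parallel gripper is mounted at the origin on the work surface. World frame = base frame: x ahead of the robot, y to its left, z up, the work surface at z = 0. Lengths are in m, angles in rad, forces in N, time in s.
With the tool pointing down it reaches from about 0.425 to 0.925 m from the base axis. Payload 6.8 kg.
Tool frame: the origin (TCP) lies midway between the tips of the shut fingers; the grasp point (between the pads) lies 19 mm behind it; z points along the fingers, y is the direction in which the jaws open and shut (so a half turn about z gives the same grasp; the last joint's range is limited). The gripper opens to 85 mm and grips with 20 to 120 N. Pads are 22 mm wide; open, the fingers measure 114 mm over their backs; the gripper's body (76 mm by 85 mm) begins 54 mm behind the grasp point. The pads swing forward as they close: fully open they stand 13 mm farther back than shut.
Start: joints at [1.122, 0.477, 0.022, 1.555, -0.011, 1.109, -0.083], TCP at [0.226, -0.636, 0.207] pointing down, gripper open.
Joint ranges: [-2.96, 2.96], [-0.34, 2.1], [-1.41, 1.46], [0.24, 2.44], [-1.37, 4.51], [0.17, 1.92], [-2.96, 2.96]. Speed limits (rad/s): [2.39, 2.39, 3.14, 3.14, 3.14, 3.14, 3.14].

## Interface

Orientations are given as a rotation vector (axis times angle).
In Python, from bench import r, imaging gives the robot as it stands.
- The arm moves only by the tool jog_arm, never from a script. Its argument "rows" is a list of rows, each an object with "delta_rot": the turn, a rotation vector about the tool's x, y, z in degrees, a list of three; "xyz": the shift along the tool's x, y, z in cm, a list of three; "fingers": the closure, from 0 (fully open) to 1 (shut). A call has exactly 5 rows; each row is the pose to reach, as a shift and turn from the pose measured when the call began, along the tool's axes at that moment; what a row does not reach only later rows make up. A row lasts 1/12 s, in which the tool goes at most 41.7 mm and 7.16 degrees, less where a joint would pass 70% of its speed; a pose out of reach is approached as far as the arm can. A call with a gripper value outside its range is refused whole. The fingers move at their own pace and stop on an object; "grip_force" is the grip in N (left out, the last holds). Time passes only in rows, so rows that repeat a pose let the fingers close, or fill a call up. It gives the time, the measured TCP pose, the force and the opening at its end, in the units of the state.
- r.get_obs(): the state, without advancing time (a new reading comes with each control period).
- imaging.grab_frame(name): name is "side" or "top" or "wrist"; returns the picture (420x560x3 uint8, blue, green, red); there is no depth.
- imaging.camera_info(name): a dict with "camera_matrix" (3x3 intrinsics, pixels), "k1" (the pictures are not rectified: a ray, as slopes to the right and down, at radius r is drawn at 1 + k1 r^2 times it, then the intrinsics apply), "xyz" and "attitude" of the camera in the world. Camera axes: x right, y down, z forward; pixel columns grow to the right and rows downward; lengths in m; the calibration is good to about 2 mm. A picture is of the moment at which its call begins: read the wrist's pose just before it. camera_info takes no time and is no camera call; for the wrist camera it gives the pose at the moment of the call.
- r.hand_in(): hands the job in, once; it reports no verdict.
Trained networks look in the newest picture that a camera, given by its name, has taken for a name from the list of things; names that differ only in an ending like _2 or _b are one class to them, and where a whole thing is asked for, a point or a joint stands for the part that bears it (a point fixed in the world has none). Each returns a list of dicts, best first, with "conf" (0 to 1); they miss things now and then, are a little off and sometimes report something else, mostly with a low value. They report only what shows in the picture. A call takes as long as a camera call. They do not tell look-alikes from the thing itself.
- imaging.find_in(camera, query): "position" ([column, row] in pixels, amid what is visible of it).
- imaging.cut_out(camera, query): "region" (420x560 bool, what is visible of it) and "position" ([column, row] in pixels, amid what is visible of it).
- imaging.tip_of(camera, query): "position" ([column, row] in pixels: a listed point, or the origin of a listed thing).
The state is a dict: "clock": time; "joints": joint angles; "qvel": joint speeds; "tau": joint torques, N m; "tcp_pos": TCP position; "orientation": TCP orientation; "contact_force": force on the tool from outside, world axes, zero at the start; "moment": the same for the moment, N m; "grip_width": finger opening in m.
Only numpy, scipy, OpenCV 4.12 (cv2) and the standard library are available. Lean on these libraries where they do the work, as an engineer would, in place of code of your own. Each camera call takes 0.05 s, during which the arm holds its last target.

## Task

Push the counterweighted splinter guard up by its rubber grip, past its balance point, so that it stays raised by itself; then push the concrete specimen along its guide rails until it rests against the steel platen. Only push, with the fingertips or the outside of the fingers: grip and lift nothing, do not move the specimen before the guard is up, and leave the spare cylinder, the beaker and the mouse where they are.

Things in the scene. Friction and masses are not known exactly. Their poses are not given: they have to be found in the camera images.
- station: Red compression-test station, fixed to the bench, at a varying place and yaw. Origin at bench height; its x points away from the operator along the guide rails towards the platen, y left, z up (all station figures below are in this frame). Red slab: x -130 to 230, y -270 to 160 mm, top 20 mm above the bench.
- rails (a point): Middle between the two aluminium guide rails, on the slab (station x 40, y 0, z 20 mm). The rails run along x from -50 to 130 mm, are 15 mm high, 10 mm thick and 56 mm apart inside.
- platen (a point): Centre of the steel platen's face (station x 130, y 0, z 55 mm); a disc 60 mm in diameter facing the operator. The red load head behind it is 90 mm wide and reaches to x 227, z 95 mm.
- cabinet (a point): Centre of the top of the closed cabinet with a clear hood that encloses the counterweight (station x 0, y -190, z 250 mm): 100 mm in x, 160 mm in y, from slab to top.
- hinge (a point): Where the guard arm's centre line meets its hinge axis, on the front of the cabinet (station x -70, y -170, z 150 mm). The hinge axis runs along the station's x.
- guard (a joint): Guard arm angle, rad: 0 = down and level, as it starts; 1.6 = raised (just past upright) against its stop. As it grows the grip end rises and moves towards the cabinet. Below about 0.55 rad its weight pulls it down (about 1 N at the grip when level, less higher up), beyond that it goes up to the stop by itself. The hinge is damped: that takes about 2 to 3 s.
- grip (a point): Middle of the guard's black rubber grip: a cylinder 26 mm thick, 75 mm long, from 200 to 275 mm from the hinge along the arm (this point at 237.5 mm), at the arm's free left end. With the guard down it runs along the station's y, its centre line 150 mm above the bench, with open space under it, before it and beyond its free end. What sticks out beyond the pushing finger swings up with the arm.
- pane (a point): Centre of the thin clear pane that hangs from the arm's 16 mm aluminium tube: from 70 to 190 mm from the hinge along the arm, reaching 90 mm below the tube's centre line, 4 mm thick. It swings with the arm.
- specimen: Loose concrete prism 70 x 50 x 50 mm (x, y, z), about 0.4 kg, lying on the slab between the rails, 3 mm play each side, close behind the lowered pane. Origin: centre of its underside; its x is along the rails. Touching the platen, its origin is 35 mm in front of the platen's face; it starts 60 to 105 mm short of that.
- spare: Bystander: upright aluminium cylinder, 30 mm in diameter, 45 mm high, on the slab left of the rails; origin at the centre of its underside.
- beaker: Bystander: open glass beaker, 66 mm across, 85 mm high, on the bench left of the station; origin at the centre of its underside.
- mouse: Bystander: black computer mouse, 105 x 60 x 26 mm, on the bench right of the station; origin at the centre of its underside.
Not all that is in view belongs to the job. What is shaped like the specimen but blue or red is not meant.

How it is judged:
On the way, in this order (a step that is already met when the one before it is completed fails the run):
1. the guard is up against its stop while the specimen is still where it was (value of joint guard above 1.5 rad and distance of specimen from where it was at the start of the episode below 0.01 m), for 0.2 s.
2. the specimen is against the platen (x of specimen in the frame of station above 0.091 m), for 0.2 s.
At the end, for the whole second after the job is handed in: The guard stays raised by itself (above 1.5 rad), and the specimen lies flat and still between the rails, within 4 mm of touching the platen (value of joint guard above 1.5 rad and x of specimen in the frame of station above 0.091 m and y of specimen in the frame of station between -0.008 and 0.008 m and angle between specimen's own z axis and vertical below 0.08 rad and linear speed of specimen below 0.01 m/s).
It fails at once if the specimen is moved more than 10 mm while the guard is not raised (distance of specimen from where it was at the start of the episode above 0.01 m and value of joint guard below 1.1 rad).
It fails at once if the specimen is lifted (8 mm) or tipped (height (world z) of specimen above 0.028 m or angle between specimen's own z axis and vertical above 0.2 rad).
It fails at once if the guard is gripped or forced (over 30 N) (contact force between the fingers and guard above 30 N).
It fails at once if the spare cylinder, the beaker or the mouse is moved more than 15 mm (distance of any of spare, beaker, mouse from where it was at the start of the episode above 0.015 m).
It also fails if it takes over 61 s, if anything falls off the work surface, if the arm or the gripper's body presses on something with over 40 N, if the wrist force passes 120 N, or if a joint passes its speed limit or range.

## Working session

There is one attempt and no reset: what is moved stays moved. The work goes in short steps, Python scripts to look and compute and a tool call to move; the robot and the scene stay as the last step left them, time stands still between calls to the robot, and variables do not carry over. Pictures are saved under pics/ and viewed, and the job is handed in when it is done.

Besides the shell and the picture viewer there is one more tool, called as name([rows], argument=value, ...), one row to a line, values as JSON. jog_arm: Moves the arm, as the interface text tells. Its arguments: {"type":"object","properties":{"rows":{"type":"array","items":{"type":"object","properties":{"delta_rot":{"type":"array","items":{"type":"number"}},"xyz":{"type":"array","items":{"type":"number"}},"fingers":{"type":"number"}}}},"grip_force":{"type":"number"}},"required":["rows"]}

```bash
mkdir -p pics; ls; cat > h.py <<'E'
import numpy as np, cv2
from scipy.spatial.transform import Rotation as R
from bench import r, imaging
def rot(a):
    a=np.array(a,float)
    return a if a.shape==(3,3) else (R.from_rotvec(a).as_matrix() if a.size==3 else R.from_quat(a).as_matrix())
def ray(ci,px):
    K=np.array(ci['camera_matrix'],float);k=ci['k1']
    d=np.array([(px[0]-K[0,2])/K[0,0],(px[1]-K[1,2])/K[1,1]]);u=d.copy()
    for _ in range(30): u=d/(1+k*(u@u))
    v=rot(ci['attitude'])@np.array([u[0],u[1],1]); return np.array(ci['xyz'],float),v/np.linalg.norm(v)
def proj(ci,P):
    K=np.array(ci['camera_matrix'],float)
    c=(np.atleast_2d(P)-np.array(ci['xyz']))@rot(ci['attitude']); u=c[:,:2]/c[:,2:]
    u=u*(1+ci['k1']*(u**2).sum(1,keepdims=True)); return u*[K[0,0],K[1,1]]+[K[0,2],K[1,2]]
def plane(ci,px,z):
    o,d=ray(ci,px); return o+d*(z-o[2])/d[2]
E
python3 - <<'E'
from h import *
print(r.get_obs())
for c in ['side','top','wrist']:
    print(c,imaging.camera_info(c)); cv2.imwrite(f'pics/{c}0.png',imaging.grab_frame(c))
    for q in ['rails','platen','cabinet','hinge','grip','pane','specimen','spare','beaker','mouse','station']:
        print(q,[(np.round(d['position']).tolist(),round(d['conf'],2)) for d in imaging.tip_of(c,q)[:3]])
E
```

```text
pics
{'clock': 0.0, 'joints': array([ 1.12190027,  0.4778141 ,  0.02235781,  1.55645271, -0.01150425,
        1.10929136, -0.08307439]), 'qvel': array([ 2.29395407e-04, -4.97048654e-04, -4.10572705e-04, -9.29328126e-04,
        3.20703796e-04, -9.98634976e-04,  9.57177607e-05]), 'tau': array([-7.55048713e-04, -5.96441710e+01,  1.60736818e+00, -2.81190115e+01,
        1.24478806e-02,  9.47217224e-03,  1.21485149e-05]), 'tcp_pos': array([ 0.22537086, -0.63558987,  0.20571619]), 'orientation': array([-3.09433090e+00, -5.32477599e-01,  7.06657327e-04]), 'contact_force': array([0.01278708, 0.42847293, 0.2546239 ]), 'moment': array([-0.0031146 ,  0.00752714, -0.03044701]), 'grip_width': 0.0853136366404053}
side {'camera_matrix': array([[497.50716026,   0.        , 278.07202302],
       [  0.        , 497.50716026, 214.69972384],
       [  0.        ,   0.        ,   1.        ]]), 'k1': -0.07356515269124157, 'xyz': array([0.05499402, 0.89688887, 1.02467924]), 'attitude': array([-0.68979106,  2.57536305, -1.18221589])}
rails [([236.0, 266.0], 0.76)]
platen [([208.0, 246.0], 0.81)]
cabinet [
[... 954 characters left out ...]
], 0.88), ([241.0, 148.0], 0.57)]
pane [([250.0, 218.0], 0.71)]
specimen [([244.0, 199.0], 0.92), ([150.0, 227.0], 0.65), ([241.0, 291.0], 0.62)]
spare [([203.0, 148.0], 0.42)]
beaker [([136.0, 178.0], 0.77)]
mouse [([360.0, 246.0], 0.56)]
station [([241.0, 194.0], 0.82)]
wrist {'camera_matrix': array([[297.38507219,   0.        , 280.48521746],
       [  0.        , 297.38507219, 208.18757883],
       [  0.        ,   0.        ,   1.        ]]), 'k1': -0.05518388118588875, 'xyz': array([ 0.28972377, -0.61422036,  0.37417013]), 'attitude': array([ 2.37863214, -1.68048431, -0.22814   ])}
rails []
platen []
cabinet []
hinge []
grip []
pane []
specimen []
spare []
beaker []
mouse []
station []
```

View pics/top0.png

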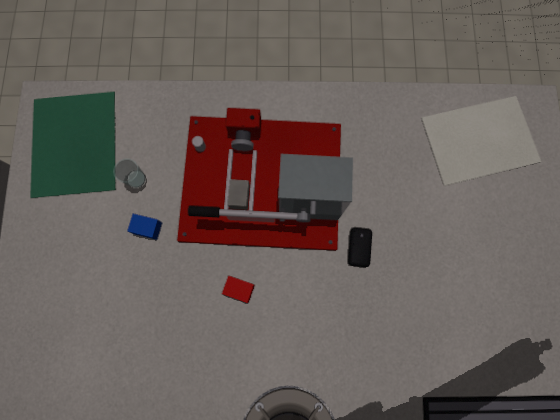

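View pics/side0.png

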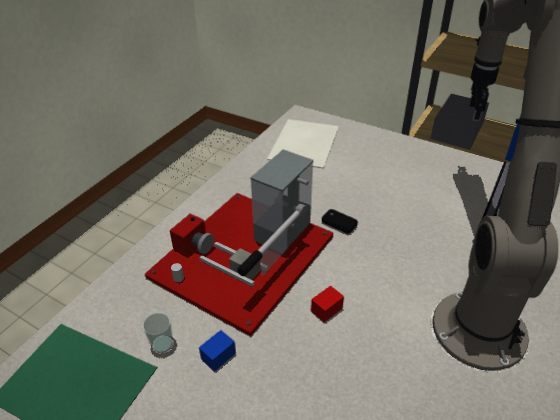

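The top view shows the station: slab corners near (190,117), (341,124), (337,249) and (179,241), grip at (204,211), specimen at (239,193). The blue and red prisms lie off the slab. Next I fit the station pose.

```bash
cat > fit.py <<'E'
from h import *
from scipy.optimize import least_squares
T=imaging.camera_info('top');S=imaging.camera_info('side')
def corners(c):
    im=cv2.imread(f'pics/{c}0.png').astype(int)
    m=((im[...,2]>90)&(im[...,1]<60)&(im[...,0]<60)).astype(np.uint8)
    return m
m=corners('top'); n,l,st,_=cv2.connectedComponentsWithStats(m); i=1+np.argmax(st[1:,4])
pts=np.argwhere(l==i)[:,::-1]; 
# hull of the slab without the head in top: edges
h=cv2.convexHull(pts.astype(np.int32)); print('hull',cv2.approxPolyDP(h,4,True).reshape(-1,2).tolist())
m=corners('side'); n,l,st,_=cv2.connectedComponentsWithStats(m); i=1+np.argmax(st[1:,4])
h=cv2.convexHull(np.argwhere(l==i)[:,::-1].astype(np.int32)); print('hull side',cv2.approxPolyDP(h,4,True).reshape(-1,2).tolist())
E
python3 fit.py
python3 - <<'E'
import cv2
a=cv2.imread('pics/top0.png')[90:270,160:370]; cv2.imwrite('pics/tz.png',cv2.resize(a,None,fx=3.3,fy=3.3,interpolation=cv2.INTER_CUBIC))
a=cv2.imread('pics/side0.png')[140:350,130:380]; cv2.imwrite('pics/sz.png',cv2.resize(a,None,fx=2.8,fy=2.8,interpolation=cv2.INTER_CUBIC))
E
```

```text
hull [[336, 248], [177, 240], [191, 116], [227, 108], [258, 109], [337, 223]]
hull side [[332, 233], [250, 331], [145, 274], [173, 248], [312, 224]]
```

View pics/tz.png

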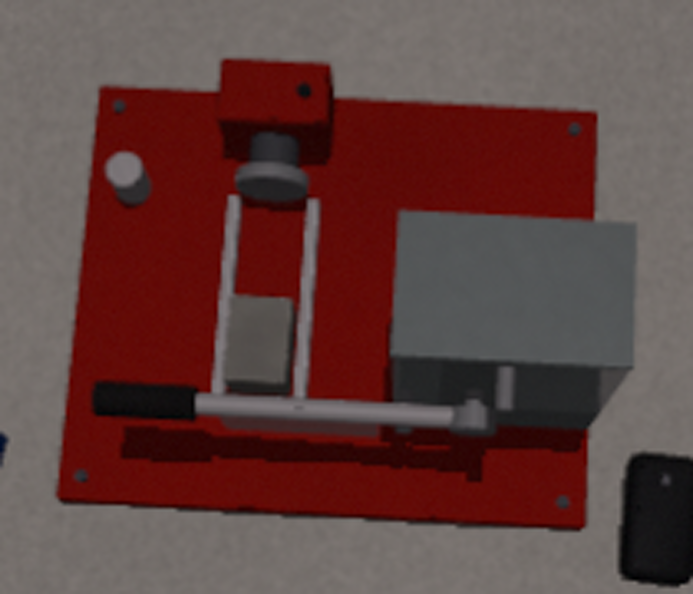

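View pics/sz.png

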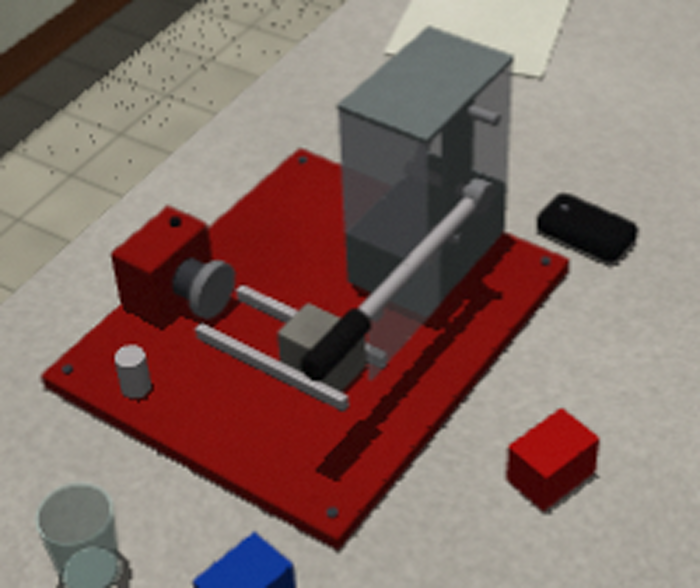

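```bash
cat > fit2.py <<'E'
from h import *
from scipy.optimize import least_squares
T=imaging.camera_info('top');S=imaging.camera_info('side')
C=np.array([[.23,.16,.02],[.23,-.27,.02],[-.13,-.27,.02],[-.13,.16,.02]])
t=np.array([[100,87],[597,112],[584,523],[60,497]])/3.3+[160,90]
s=np.array([[43,377],[301,150],[569,262],[339,540]])/2.8+[130,140]
def W(p,P):
    c,n=np.cos(p[2]),np.sin(p[2]); P=np.atleast_2d(P)
    return np.c_[p[0]+c*P[:,0]-n*P[:,1],p[1]+n*P[:,0]+c*P[:,1],P[:,2]]
def res(p): return np.r_[(proj(T,W(p,C))-t).ravel(),(proj(S,W(p,C))-s).ravel()]
f=least_squares(res,[.45,.05,-.05]); p=f.x
if __name__=='__main__':
    print(p,np.round(f.fun,1))
    np.save('p.npy',p)
    def toS(w): return np.linalg.solve(np.array([[np.cos(p[2]),-np.sin(p[2])],[np.sin(p[2]),np.cos(p[2])]]),w[:2]-p[:2])
    for z in [[232,296],[293,297],[290,386],[226,384]]: print('spec top',toS(plane(T,np.array(z)/3.3+[160,90],.07)))
    print('grip end/both',toS(plane(T,np.array([94,399])/3.3+[160,90],.15)),toS(plane(T,np.array([196,403])/3.3+[160,90],.15)))
    for n,P in dict(grip=[-.07,.0675,.15],gripend=[-.07,.105,.15],platen=[.13,0,.055],spare=[0,0,0]).items(): print(n,W(p,P),proj(T,W(p,P)),proj(S,W(p,P)))
    print('spare',toS(plane(T,np.array([124,170])/3.3+[160,90],.065)), 'beaker',plane(T,[135,181],.0))
E
python3 fit2.py
```

```text
[ 0.60870782  0.13602324 -0.0458428 ] [-0.7 -0.8  0.3 -0.8  0.8  1.7 -1.8  1.  -1.2 -0.6 -0.6 -1.2  1.  -1.5
  0.1 -0.1]
spec top [0.03426835 0.02257576]
spec top [ 0.03600293 -0.02584814]
spec top [-0.03614179 -0.02850618]
spec top [-0.03720297  0.02169084]
grip end/both [-0.06983761  0.10510262] [-0.06885288  0.03095383]
grip [[0.54187467 0.20666019 0.15      ]] [[204.11977084 211.79475982]] [[250.55496761 263.10338682]]
gripend [[0.54359317 0.2441208  0.15      ]] [[188.52088571 210.97782021]] [[241.49043405 272.69944085]]
platen [[0.73857124 0.13006576 0.055     ]] [[242.1007888 147.4524401]] [[207.7709579  244.30571203]]
spare [[0.60870782 0.13602324 0.        ]] [[240.53259793 198.90381531]] [[246.35498287 276.05932591]]
spare [0.13700283 0.11955074] beaker [0.65806253 0.43304425 0.        ]
```

```bash
cat > plan.py <<'E'
from h import *
p=np.load('p.npy')
def WS(P):
    c,n=np.cos(p[2]),np.sin(p[2]); return np.array([p[0]+c*P[0]-n*P[1],p[1]+n*P[0]+c*P[1],P[2]])
def RT(tilt,yaw=0,pitch=0): # tilt deg: fingers lean so that tool z has -y(station) component
    X=np.array([np.cos(p[2]),np.sin(p[2]),0])
    base=R.from_matrix(np.c_[X,np.cross([0,0,-1],X),[0,0,-1]])
    return R.from_rotvec(-np.radians(tilt)*X)*R.from_rotvec([0,0,np.radians(yaw)])*base
def delta(pos,Rt):
    o=r.get_obs(); R0=R.from_rotvec(o['orientation'])
    d=R0.inv().apply(np.array(pos)-o['tcp_pos'])*100; w=np.degrees((R0.inv()*Rt).as_rotvec())
    print('clock',round(o['clock'],2),'tcp',np.round(o['tcp_pos'],3),'q',np.round(o['joints'],2),'F',np.round(o['contact_force'],1))
    print('  d cm',np.round(d,2),'turn',np.round(w,1),'rows needed',round(np.linalg.norm(d)/4.1,1),round(np.linalg.norm(w)/7.1,1))
E
python3 - <<'E'
from plan import *
print('z axis',RT(45).as_matrix()[:,2])
delta([.43,-.45,.35],RT(0))
delta([.48,.05,.38],RT(0))
E
```

```text
z axis [-0.0324044  -0.7063639  -0.70710678]
clock 1.8 tcp [ 0.226 -0.636  0.207] q [ 1.12  0.48  0.02  1.56 -0.01  1.11 -0.08] F [-0.4  0.5  0.1]
  d cm [ 25.49 -10.72 -14.33] turn [-0.  -0.  22.1] rows needed 7.6 3.1
clock 1.8 tcp [ 0.226 -0.636  0.207] q [ 1.12  0.48  0.02  1.56 -0.01  1.11 -0.08] F [-0.4  0.5  0.1]
  d cm [ 46.91 -56.17 -17.33] turn [-0.  -0.  22.1] rows needed 18.3 3.1
```

jog_arm([
  {"xyz":[3,-1.5,-2.5],"delta_rot":[0,0,5],"fingers":1},
  {"xyz":[6,-3,-5],"delta_rot":[0,0,10],"fingers":1},
  {"xyz":[9,-4.5,-8],"delta_rot":[0,0,15],"fingers":1},
  {"xyz":[12,-6,-11],"delta_rot":[0,0,20],"fingers":1},
  {"xyz":[15,-7.5,-13],"delta_rot":[0,0,22],"fingers":1},
])

```text
clock: 2.22
tcp_pos: [0.3398, -0.5177, 0.3368]
orientation: [3.139, -0.077, 0.001]
contact_force: [0.7, -0.8, 0.3]
grip_width: 0.0259
```

```bash
python3 - <<'E'
from plan import *
delta([.45,-.25,.36],RT(0))
delta([.50,.15,.38],RT(15))
E
```

```text
clock 2.22 tcp [ 0.34  -0.518  0.337] q [ 0.85  0.29  0.05  1.53 -0.02  1.32 -0.72] F [ 0.7 -0.8  0.3]
  d cm [  9.7  -27.27  -2.36] turn [ 0.1 -0.1 -0.2] rows needed 7.1 0.0
clock 2.22 tcp [ 0.34  -0.518  0.337] q [ 0.85  0.29  0.05  1.53 -0.02  1.32 -0.72] F [ 0.7 -0.8  0.3]
  d cm [ 12.73 -67.47  -4.44] turn [-14.9  -0.   -0.2] rows needed 16.8 2.1
```

jog_arm([
  {"xyz":[1,-4,-0.5],"delta_rot":[0,0,0],"fingers":1},
  {"xyz":[2.5,-8,-1],"delta_rot":[0,0,0],"fingers":1},
  {"xyz":[4,-12,-2],"delta_rot":[0,0,0],"fingers":1},
  {"xyz":[6,-16,-3],"delta_rot":[0,0,0],"fingers":1},
  {"xyz":[8,-20,-4],"delta_rot":[0,0,0],"fingers":1},
])

```text
clock: 2.63
tcp_pos: [0.4238, -0.3305, 0.3746]
orientation: [3.138, -0.078, 0.002]
contact_force: [0.2, -1.4, 0.5]
grip_width: 0.0002
```

jog_arm([
  {"xyz":[1,-4,0],"delta_rot":[-3,0,0],"fingers":1},
  {"xyz":[2,-8,0],"delta_rot":[-6,0,0],"fingers":1},
  {"xyz":[3,-12,0],"delta_rot":[-9,0,0],"fingers":1},
  {"xyz":[4,-16,0],"delta_rot":[-12,0,0],"fingers":1},
  {"xyz":[5,-20,0],"delta_rot":[-15,0,0],"fingers":1},
])

```text
clock: 3.05
tcp_pos: [0.4837, -0.1313, 0.3752]
orientation: [2.873, -0.072, -0.003]
contact_force: [2.3, 0.0, -1.0]
grip_width: 0.0
```

```bash
python3 - <<'E'
from plan import *
print(WS([-.07,.2,.3]),WS([-.07,.16,.12]))
delta(WS([-.07,.2,.3]),RT(40))
E
```

```text
[0.54794671 0.33902099 0.3       ] [0.54611364 0.29906301 0.12      ]
clock 3.05 tcp [ 0.484 -0.131  0.375] q [ 0.26  0.07 -0.33  1.75  0.29  1.37 -1.75] F [ 2.3  0.  -1. ]
  d cm [  4.05 -47.6   -5.23] turn [-24.7  -0.1  -0.3] rows needed 11.7 3.5
```

jog_arm([
  {"xyz":[0.5,-4,-0.5],"delta_rot":[-2,0,0],"fingers":1},
  {"xyz":[1,-8,-1],"delta_rot":[-5,0,0],"fingers":1},
  {"xyz":[1.5,-12,-1.5],"delta_rot":[-8,0,0],"fingers":1},
  {"xyz":[2,-16,-2],"delta_rot":[-11,0,0],"fingers":1},
  {"xyz":[2.5,-20,-2.5],"delta_rot":[-14,0,0],"fingers":1},
])

```text
clock: 3.47
tcp_pos: [0.5189, 0.0685, 0.3471]
orientation: [2.627, -0.068, -0.008]
contact_force: [1.3, -0.9, 0.0]
grip_width: 0.0001
```

```bash
python3 - <<'E'
from plan import *
delta(WS([-.07,.2,.3]),RT(40))
E
```

```text
clock 3.47 tcp [0.519 0.069 0.347] q [-0.12  0.29 -0.52  1.65  0.53  1.6  -2.35] F [ 1.3 -0.9  0. ]
  d cm [  1.52 -25.97  -9.24] turn [-10.5  -0.2  -0.4] rows needed 6.7 1.5
```

jog_arm([
  {"xyz":[0,-2.5,-1],"delta_rot":[0,0,-7],"fingers":1},
  {"xyz":[0,-5,-2],"delta_rot":[0,0,-14],"fingers":1},
  {"xyz":[0,-8,-3],"delta_rot":[0,0,-21],"fingers":1},
  {"xyz":[0.5,-11,-4],"delta_rot":[0,0,-28],"fingers":1},
  {"xyz":[1,-14,-5],"delta_rot":[0,0,-35],"fingers":1},
])

```text
clock: 3.88
tcp_pos: [0.5364, 0.2158, 0.3218]
orientation: [2.54, 0.737, -0.218]
contact_force: [0.4, 0.1, 0.1]
grip_width: 0.0002
```

```bash
cat >> plan.py <<'E'
def RZ(tilt,tz=-90): return RT(tilt)*R.from_rotvec([0,0,np.radians(tz)])
E
python3 - <<'E'
from plan import *
delta(WS([-.07,.2,.3]),RZ(40))
E
```

```text
clock 3.88 tcp [0.536 0.216 0.322] q [-0.28  0.49 -0.64  1.46  0.58  1.73 -1.97] F [0.4 0.1 0.1]
  d cm [ 7.27 -9.35 -4.18] turn [ -4.8  -9.9 -54.9] rows needed 3.1 7.9
```

jog_arm([
  {"xyz":[1,-1.5,-0.5],"delta_rot":[-0.5,-1.2,-7],"fingers":1},
  {"xyz":[2,-3,-1],"delta_rot":[-1,-2.5,-14],"fingers":1},
  {"xyz":[3,-4,-1.5],"delta_rot":[-1.5,-3.5,-20.5],"fingers":1},
  {"xyz":[4,-5,-2],"delta_rot":[-2,-4.5,-27],"fingers":1},
  {"xyz":[5,-6,-2.5],"delta_rot":[-3,-6,-33],"fingers":1},
])

```text
clock: 4.3
tcp_pos: [0.5474, 0.2955, 0.3049]
orientation: [2.186, 1.399, -0.51]
contact_force: [0.7, -0.2, -0.1]
grip_width: 0.0002
```

```bash
python3 - <<'E'
from plan import *
delta(WS([-.07,.18,.22]),RZ(38))
E
```

```text
clock 4.3 tcp [0.547 0.296 0.305] q [-0.45  0.67 -0.62  1.26  0.64  1.9  -1.48] F [ 0.7 -0.2 -0.1]
  d cm [ 6.39 -2.58  5.49] turn [ -1.5  -1.8 -21.7] rows needed 2.1 3.1
```

jog_arm([
  {"xyz":[1,-0.5,1],"delta_rot":[0,0,-6],"fingers":1},
  {"xyz":[2,-1,2],"delta_rot":[0,0,-12],"fingers":1},
  {"xyz":[3.5,-1.5,3],"delta_rot":[0,0,-18],"fingers":1},
  {"xyz":[5,-2,4.5],"delta_rot":[0,0,-22],"fingers":1},
  {"xyz":[6.4,-2.6,5.5],"delta_rot":[0,0,-22],"fingers":1},
])

```text
clock: 4.72
tcp_pos: [0.5472, 0.3187, 0.2181]
orientation: [1.917, 1.83, -0.644]
contact_force: [0.3, 0.5, -0.6]
grip_width: 0.0001
```

```bash
python3 - <<'E'
from plan import *
delta(WS([-.07,.155,.11]),RZ(35))
delta(WS([-.07,.1,.11]),RZ(35))
cv2.imwrite('pics/s1.png',imaging.grab_frame('side'))
E
```

```text
clock 4.72 tcp [0.547 0.319 0.218] q [-0.44  0.78 -0.69  1.3   0.7   1.83 -1.2 ] F [ 0.3  0.5 -0.6]
  d cm [ 4.36  0.22 10.2 ] turn [-1.2  1.   0.3] rows needed 2.7 0.2
clock 4.72 tcp [0.547 0.319 0.218] q [-0.44  0.78 -0.69  1.3   0.7   1.83 -1.2 ] F [ 0.3  0.5 -0.6]
  d cm [-0.09  0.26 13.43] turn [-1.2  1.   0.3] rows needed 3.3 0.2
```

View pics/s1.png

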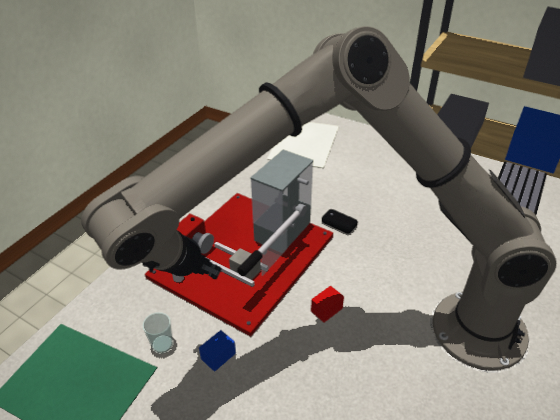

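The side view shows the shut fingers at about (215,272), left of the grip end (243,270) and clear of it. I'll lower them beside the grip's free end.

jog_arm([
  {"xyz":[1.5,0,3],"delta_rot":[0,0,0],"fingers":1},
  {"xyz":[3,0.1,6],"delta_rot":[0,0,0],"fingers":1},
  {"xyz":[4.4,0.2,9.5],"delta_rot":[-1,1,0],"fingers":1},
  {"xyz":[4.4,0.2,10.2],"delta_rot":[-1,1,0],"fingers":1},
  {"xyz":[4.4,0.2,10.2],"delta_rot":[-1,1,0],"fingers":1},
])

```text
clock: 5.18
tcp_pos: [0.5436, 0.2922, 0.105]
orientation: [1.917, 1.835, -0.622]
contact_force: [0.7, 1.2, 0.8]
grip_width: -0.0003
```

```bash
python3 - <<'E'
from plan import *
delta(WS([-.07,.1,.105]),RZ(35))
o=r.get_obs();print(o['tcp_pos'],np.degrees(np.arccos(-R.from_rotvec(o['orientation']).as_matrix()[2,2])))
cv2.imwrite('pics/s2.png',imaging.grab_frame('side')[150:330,130:370].repeat(3,0).repeat(3,1))
E
```

```text
clock 5.18 tcp [0.544 0.292 0.105] q [-0.41  0.85 -0.67  1.45  0.75  1.64 -1.29] F [0.7 1.2 0.8]
  d cm [-4.32  0.22  3.07] turn [-0.5  0.4  0.3] rows needed 1.3 0.1
[0.54360463 0.29217011 0.10500273] 35.402831601637935
```

View pics/s2.png

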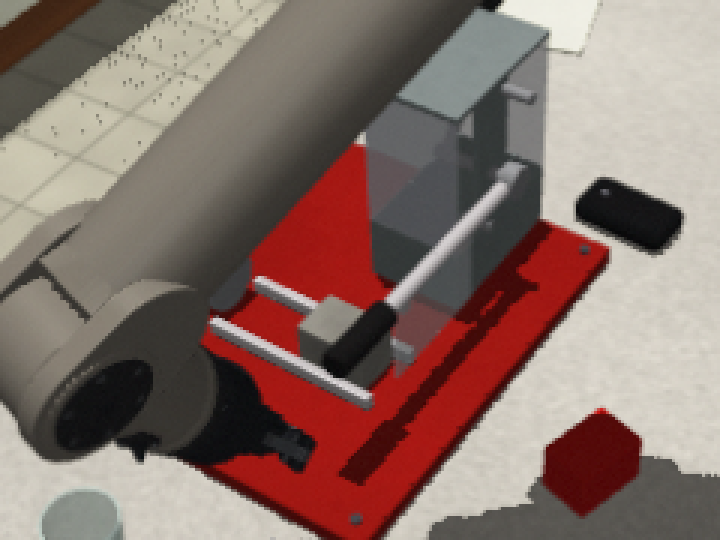

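The finger tip at (300,445) sits low and left of the grip's free end (335,365), with the way clear. I'll move it in under the end.

jog_arm([
  {"xyz":[-0.9,0,0.6],"delta_rot":[0,0,0],"fingers":1},
  {"xyz":[-1.8,0.1,1.2],"delta_rot":[0,0,0],"fingers":1},
  {"xyz":[-2.7,0.2,1.9],"delta_rot":[0,0,0],"fingers":1},
  {"xyz":[-3.6,0.2,2.5],"delta_rot":[0,0,0],"fingers":1},
  {"xyz":[-4.3,0.2,3.1],"delta_rot":[0,0,0],"fingers":1},
])

```text
clock: 5.65
tcp_pos: [0.5445, 0.2394, 0.1076]
orientation: [1.92, 1.834, -0.616]
contact_force: [-0.5, 0.6, 0.4]
grip_width: 0.0001
```

```bash
cat > arc.py <<'E'
from plan import *
import sys
def tip(th):
    c=np.array([-.17,.15])+.275*np.array([np.cos(th),np.sin(th)])+.013*np.array([np.sin(th),-np.cos(th)])
    d=np.array([.574,.819]); n=np.array([-.819,.574])
    t=c-.030*d-.011*n; return WS([-.07,t[0],t[1]])
if __name__=='__main__':
    for a in sys.argv[1:]: print(a); delta(tip(float(a)),RZ(35))
E
python3 arc.py 0.0 .1 .2 .3
python3 - <<'E'
from plan import *
cv2.imwrite('pics/s3.png',imaging.grab_frame('side')[150:330,130:370].repeat(3,0).repeat(3,1))
E
```

```text
0.0
clock 5.65 tcp [0.544 0.239 0.108] q [-0.33  0.8  -0.67  1.54  0.76  1.58 -1.27] F [-0.5  0.6  0.4]
  d cm [-0.21 -0.11  0.32] turn [-0.4  0.2  0.1] rows needed 0.1 0.1
.1
clock 5.65 tcp [0.544 0.239 0.108] q [-0.33  0.8  -0.67  1.54  0.76  1.58 -1.27] F [-0.5  0.6  0.4]
  d cm [-1.8  -0.13 -1.92] turn [-0.4  0.2  0.1] rows needed 0.6 0.1
.2
clock 5.65 tcp [0.544 0.239 0.108] q [-0.33  0.8  -0.67  1.54  0.76  1.58 -1.27] F [-0.5  0.6  0.4]
  d cm [-3.61 -0.14 -4.  ] turn [-0.4  0.2  0.1] rows needed 1.3 0.1
.3
clock 5.65 tcp [0.544 0.239 0.108] q [-0.33  0.8  -0.67  1.54  0.76  1.58 -1.27] F [-0.5  0.6  0.4]
  d cm [-5.61 -0.16 -5.88] turn [-0.4  0.2  0.1] rows needed 2.0 0.1
```

View pics/s3.png

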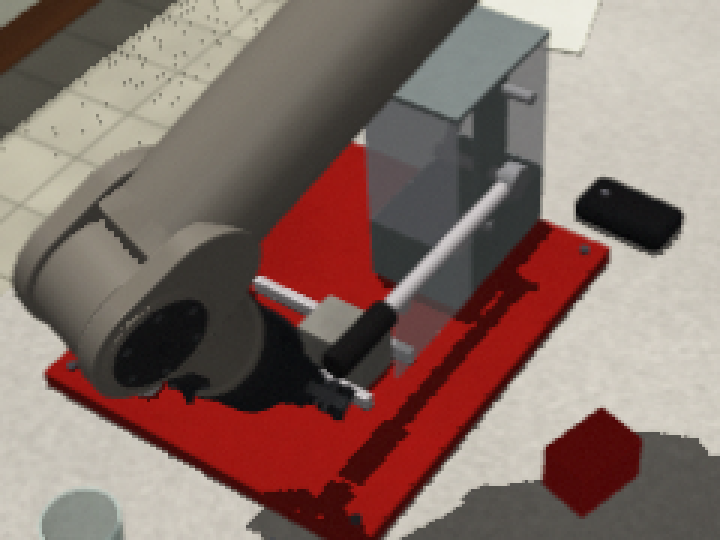

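The finger tip (335,395) now lies under the grip's free end, and the force reading shows no contact yet. I'll push up gently along the arc.

jog_arm([
  {"xyz":[-0.3,0,0.1],"delta_rot":[0,0,0],"fingers":1},
  {"xyz":[-0.7,0,-0.4],"delta_rot":[0,0,0],"fingers":1},
  {"xyz":[-1.1,0,-0.9],"delta_rot":[0,0,0],"fingers":1},
  {"xyz":[-1.5,0,-1.4],"delta_rot":[0,0,0],"fingers":1},
  {"xyz":[-1.9,0,-1.9],"delta_rot":[0,0,0],"fingers":1},
])

```text
clock: 6.12
tcp_pos: [0.5443, 0.2358, 0.1339]
orientation: [1.921, 1.837, -0.613]
contact_force: [0.7, 6.6, -0.4]
grip_width: -0.0001
```

```bash
python3 arc.py .15 .2 .25 .3
python3 - <<'E'
from plan import *
cv2.imwrite('pics/s4.png',imaging.grab_frame('side')[150:330,130:370].repeat(3,0).repeat(3,1))
E
```

```text
.15
clock 6.12 tcp [0.544 0.236 0.134] q [-0.32  0.76 -0.68  1.54  0.74  1.61 -1.24] F [ 0.7  6.6 -0.4]
  d cm [-0.86 -0.11 -1.04] turn [-0.3  0.   0.2] rows needed 0.3 0.1
.2
clock 6.12 tcp [0.544 0.236 0.134] q [-0.32  0.76 -0.68  1.54  0.74  1.61 -1.24] F [ 0.7  6.6 -0.4]
  d cm [-1.79 -0.12 -2.06] turn [-0.3  0.   0.2] rows needed 0.7 0.1
.25
clock 6.12 tcp [0.544 0.236 0.134] q [-0.32  0.76 -0.68  1.54  0.74  1.61 -1.24] F [ 0.7  6.6 -0.4]
  d cm [-2.76 -0.13 -3.03] turn [-0.3  0.   0.2] rows needed 1.0 0.1
.3
clock 6.12 tcp [0.544 0.236 0.134] q [-0.32  0.76 -0.68  1.54  0.74  1.61 -1.24] F [ 0.7  6.6 -0.4]
  d cm [-3.79 -0.14 -3.95] turn [-0.3  0.   0.2] rows needed 1.3 0.1
```

View pics/s4.png

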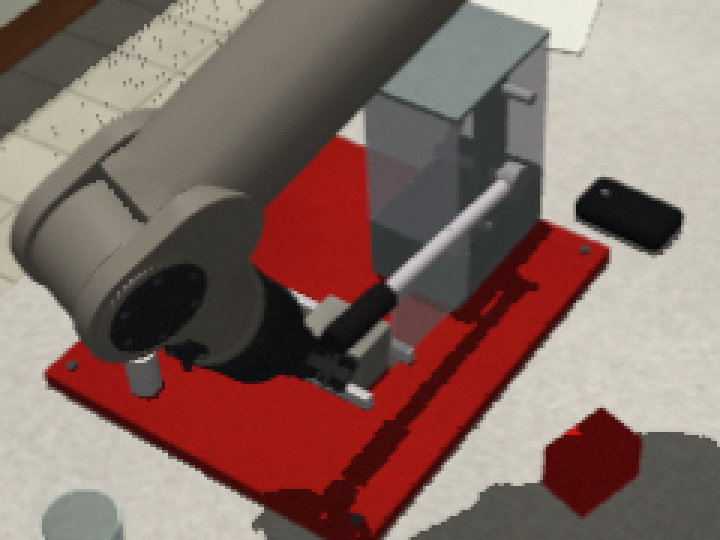

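The guard has begun to rise (grip end now about (335,335)). The force is mostly sideways, so I'll push more vertically.

jog_arm([
  {"xyz":[-0.2,0,-0.5],"delta_rot":[0,0,0],"fingers":1},
  {"xyz":[-0.5,0,-1],"delta_rot":[0,0,0],"fingers":1},
  {"xyz":[-0.8,0,-1.5],"delta_rot":[0,0,0],"fingers":1},
  {"xyz":[-1.1,0,-1.9],"delta_rot":[0,0,0],"fingers":1},
  {"xyz":[-1.5,0,-2.3],"delta_rot":[0,0,0],"fingers":1},
])

```text
clock: 6.58
tcp_pos: [0.5447, 0.2365, 0.1632]
orientation: [1.922, 1.836, -0.612]
contact_force: [-0.5, -0.4, -0.3]
grip_width: -0.0003
```

```bash
python3 arc.py .25 .3 .35 .4
python3 - <<'E'
from plan import *
cv2.imwrite('pics/s5.png',imaging.grab_frame('side')[150:330,130:370].repeat(3,0).repeat(3,1))
E
```

```text
.25
clock 6.58 tcp [0.545 0.236 0.163] q [-0.31  0.73 -0.69  1.52  0.73  1.65 -1.22] F [-0.5 -0.4 -0.3]
  d cm [-1.14 -0.15 -0.59] turn [-0.3  0.   0.1] rows needed 0.3 0.0
.3
clock 6.58 tcp [0.545 0.236 0.163] q [-0.31  0.73 -0.69  1.52  0.73  1.65 -1.22] F [-0.5 -0.4 -0.3]
  d cm [-2.17 -0.16 -1.51] turn [-0.3  0.   0.1] rows needed 0.6 0.0
.35
clock 6.58 tcp [0.545 0.236 0.163] q [-0.31  0.73 -0.69  1.52  0.73  1.65 -1.22] F [-0.5 -0.4 -0.3]
  d cm [-3.23 -0.17 -2.38] turn [-0.3  0.   0.1] rows needed 1.0 0.0
.4
clock 6.58 tcp [0.545 0.236 0.163] q [-0.31  0.73 -0.69  1.52  0.73  1.65 -1.22] F [-0.5 -0.4 -0.3]
  d cm [-4.34 -0.18 -3.19] turn [-0.3  0.   0.1] rows needed 1.3 0.0
```

View pics/s5.png

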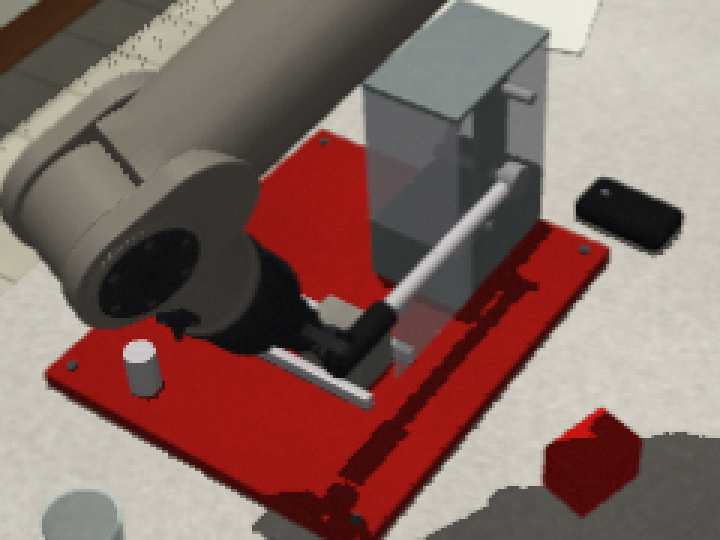

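The grip slipped off: the guard is back down and the fingers are above and beside its end. I'll look closer before the second try.

```bash
python3 - <<'E'
from plan import *
cv2.imwrite('pics/w5.png',imaging.grab_frame('wrist'))
a=cv2.imread('pics/s5.png')
im=imaging.grab_frame('side')[220:300,200:290]; cv2.imwrite('pics/s5z.png',cv2.resize(im,None,fx=7,fy=7,interpolation=cv2.INTER_CUBIC))
o=r.get_obs(); S=imaging.camera_info('side')
print('tcp px in s5z',(proj(S,o['tcp_pos'])-[200,220])*7, 'gripend',(proj(S,WS([-.07,.105,.15]))-[200,220])*7)
E
```

```text
tcp px in s5z [[297.13908222 326.61109925]] gripend [[290.43303838 368.89608598]]
```

View pics/w5.png

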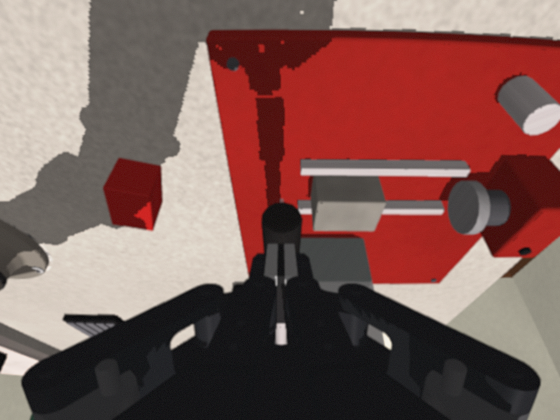

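View pics/s5z.png

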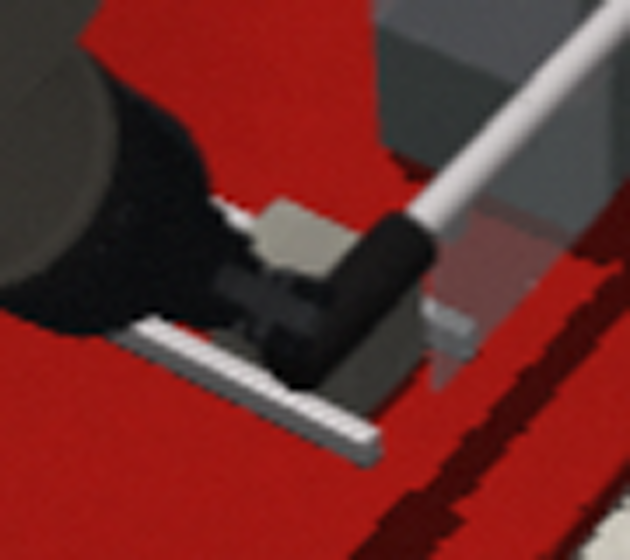

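```bash
python3 - <<'E'
from plan import *
o=r.get_obs(); S=imaging.camera_info('side');Wc=imaging.camera_info('wrist')
Rm=R.from_rotvec(o['orientation']); 
for t in [0,-.02,-.04,-.073]:
  print(t,'wrist',proj(Wc,o['tcp_pos']+Rm.apply([[0,0,t],[.011,0,t],[-.011,0,t],[0,.0145,t]])).round().tolist(), 's', (proj(S,o['tcp_pos']+Rm.apply([0,0,t]))-[200,220])*7)
print('grip end wrist',proj(Wc,WS([-.07,.105,.15])),proj(Wc,WS([-.07,.03,.15])))
print('tool x in world',Rm.as_matrix()[:,0],'cam',Wc['xyz']-o['tcp_pos'])
for pz in ([.5445,.2394,.1076],[.5443,.2358,.1339]): print((proj(S,np.array(pz))-[130,150])*3)
a=cv2.imread('pics/w5.png')[170:330,200:360]; cv2.imwrite('pics/w5z.png',cv2.resize(a,None,fx=4,fy=4,interpolation=cv2.INTER_CUBIC))
g=cv2.imread('pics/s4.png')[250:430:1,250:450]; g=np.clip(g.astype(float)*2.5,0,255).astype(np.uint8);cv2.imwrite('pics/s4z.png',cv2.resize(g,None,fx=3,fy=3))
E
```

```text
0 wrist [[280.0, 241.0], [280.0, 224.0], [280.0, 258.0], [304.0, 241.0]] s [[297.13908222 326.61109925]]
-0.02 wrist [[280.0, 255.0], [280.0, 236.0], [280.0, 274.0], [307.0, 255.0]] s [[274.08636152 313.72523285]]
-0.04 wrist [[280.0, 273.0], [280.0, 252.0], [280.0, 293.0], [310.0, 273.0]] s [[250.31669934 300.43413976]]
-0.073 wrist [[280.0, 316.0], [280.0, 289.0], [280.0, 340.0], [319.0, 315.0]] s [[209.43989404 277.56674806]]
grip end wrist [[277.1740165  216.40738886]] [[278.17393488 273.53438485]]
tool x in world [ 0.03633767  0.81850763 -0.57334531] cam [0.00795463 0.1505026  0.09837205]
[[339.66241127 399.44910932]]
[[340.5454433  374.80887724]]
```

View pics/w5z.png

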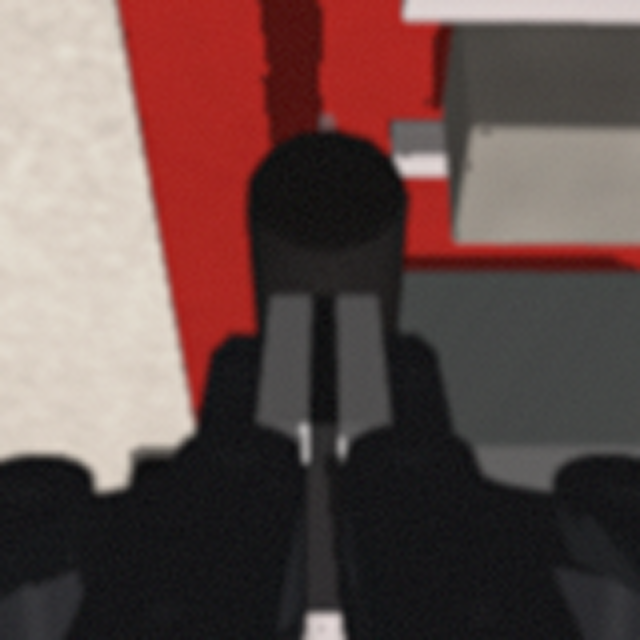

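View pics/s4z.png

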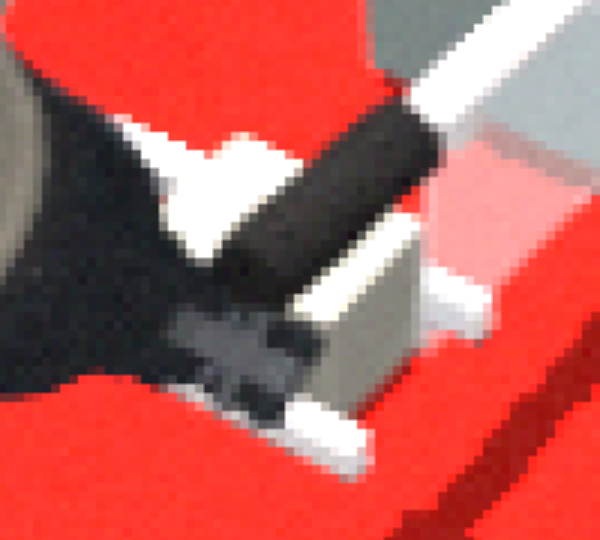

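jog_arm([
  {"xyz":[0,0,-2],"delta_rot":[0,0,0],"fingers":1},
  {"xyz":[1,0,-4],"delta_rot":[0,-3,0],"fingers":1},
  {"xyz":[3,0,-4.5],"delta_rot":[0,-6,0],"fingers":1},
  {"xyz":[5,0,-4],"delta_rot":[0,-10,0],"fingers":1},
  {"xyz":[7,0,-3.5],"delta_rot":[0,-10,0],"fingers":1},
])

```text
clock: 7.15
tcp_pos: [0.547, 0.3163, 0.1494]
orientation: [1.802, 1.729, -0.757]
contact_force: [-0.4, -0.2, -0.2]
grip_width: 0.0001
```

```bash
python3 - <<'E'
from plan import *
o=r.get_obs();M=R.from_rotvec(o['orientation']).as_matrix();print('tool z',M[:,2])
delta(WS([-.07,.165,.085]),RZ(45))
delta(WS([-.07,.082,.085]),RZ(45))
E
```

```text
tool z [-0.03663086 -0.70845904 -0.70480066]
clock 7.15 tcp [0.547 0.316 0.149] q [-0.53  0.9  -0.61  1.29  0.76  1.86 -1.26] F [-0.4 -0.2 -0.2]
  d cm [3.7  0.04 5.4 ] turn [-0.2  0.2  0.4] rows needed 1.6 0.1
clock 7.15 tcp [0.547 0.316 0.149] q [-0.53  0.9  -0.61  1.29  0.76  1.86 -1.26] F [-0.4 -0.2 -0.2]
  d cm [-2.15  0.02 11.29] turn [-0.2  0.2  0.4] rows needed 2.8 0.1
```

jog_arm([
  {"xyz":[1.8,0,2.7],"delta_rot":[0,0,0],"fingers":1},
  {"xyz":[3.7,0,5.4],"delta_rot":[0,0,0],"fingers":1},
  {"xyz":[2,0,7],"delta_rot":[0,0,0],"fingers":1},
  {"xyz":[0,0,9],"delta_rot":[0,0,0],"fingers":1},
  {"xyz":[-2,0,11],"delta_rot":[0,0,0],"fingers":1},
])

```text
clock: 7.57
tcp_pos: [0.5416, 0.2233, 0.0844]
orientation: [1.799, 1.73, -0.76]
contact_force: [1.0, -0.6, 1.2]
grip_width: 0.0003
```

```bash
cat > look.py <<'E'
from plan import *
import sys
o=r.get_obs(); S=imaging.camera_info('side')
im=imaging.grab_frame('side')[200:310,190:310]; im=np.clip(im.astype(float)*2,0,255).astype(np.uint8)
im=cv2.resize(im,None,fx=5,fy=5,interpolation=cv2.INTER_CUBIC)
w=imaging.grab_frame('wrist')
w=np.clip(w.astype(float)*2,0,255).astype(np.uint8)
cv2.imwrite(f'pics/{sys.argv[1]}.png',im);cv2.imwrite(f'pics/{sys.argv[1]}w.png',w)
c,n=np.cos(p[2]),np.sin(p[2]); d=o['tcp_pos']-[p[0],p[1],0]
print('station tcp',np.round([c*d[0]+n*d[1],-n*d[0]+c*d[1],d[2]],4),'F',o['contact_force'].round(1),'q6',o['joints'][5].round(2),'clk',o['clock'])
for th in np.arange(0,1.7,.1):
    P=WS([-.07,-.17+.275*np.cos(th),.15+.275*np.sin(th)]); print(round(th,1),((proj(S,P)[0]-[190,200])*5).round().tolist(),end=' ')
E
python3 look.py a1
```

```text
station tcp [-0.071   0.0841  0.0844] F [ 1.  -0.6  1.2] q6 1.69 clk 7.5667
0.0 [257.0, 363.0] 0.1 [256.0, 322.0] 0.2 [258.0, 276.0] 0.3 [263.0, 226.0] 0.4 [272.0, 173.0] 0.5 [285.0, 117.0] 0.6 [301.0, 60.0] 0.7 [320.0, 2.0] 0.8 [343.0, -55.0] 0.9 [368.0, -111.0] 1.0 [395.0, -165.0] 1.1 [423.0, -216.0] 1.2 [453.0, -263.0] 1.3 [484.0, -305.0] 1.4 [514.0, -342.0] 1.5 [545.0, -374.0] 1.6 [574.0, -399.0]
```

View pics/a1.png

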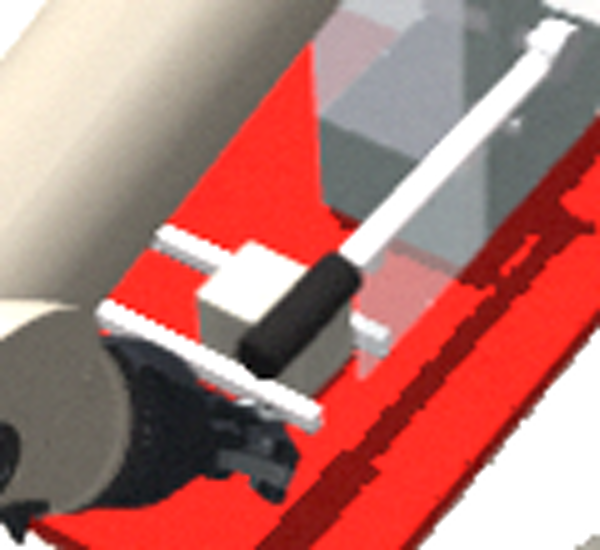

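View pics/a1w.png

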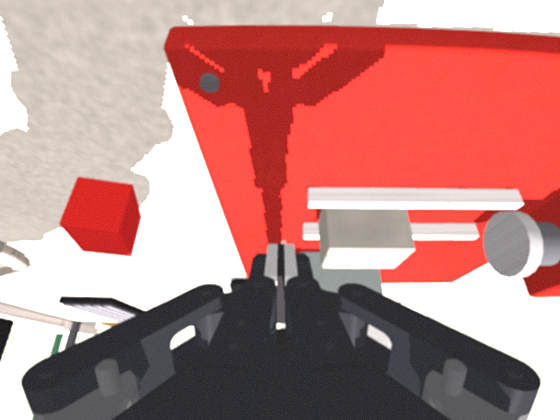

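Now the shut fingers reach under the grip: tip at (285,475), grip end at (260,355). I'll lift straight up slowly, looking after each step.

jog_arm([
  {"xyz":[-0.4,0,-0.4],"delta_rot":[0,0,0],"fingers":1},
  {"xyz":[-0.8,0,-0.8],"delta_rot":[0,0,0],"fingers":1},
  {"xyz":[-1.2,0,-1.2],"delta_rot":[0,0,0],"fingers":1},
  {"xyz":[-1.5,0,-1.5],"delta_rot":[0,0,0],"fingers":1},
  {"xyz":[-1.8,0,-1.8],"delta_rot":[0,0,0],"fingers":1},
])

```text
clock: 8.08
tcp_pos: [0.5432, 0.2198, 0.112]
orientation: [1.802, 1.723, -0.762]
contact_force: [-0.0, 0.9, -0.5]
grip_width: 0.0001
```

```bash
python3 look.py a2
```

```text
station tcp [-0.0692  0.0807  0.112 ] F [-0.   0.9 -0.5] q6 1.72 clk 8.0833
0.0 [257.0, 363.0] 0.1 [256.0, 322.0] 0.2 [258.0, 276.0] 0.3 [263.0, 226.0] 0.4 [272.0, 173.0] 0.5 [285.0, 117.0] 0.6 [301.0, 60.0] 0.7 [320.0, 2.0] 0.8 [343.0, -55.0] 0.9 [368.0, -111.0] 1.0 [395.0, -165.0] 1.1 [423.0, -216.0] 1.2 [453.0, -263.0] 1.3 [484.0, -305.0] 1.4 [514.0, -342.0] 1.5 [545.0, -374.0] 1.6 [574.0, -399.0]
```

View pics/a2.png

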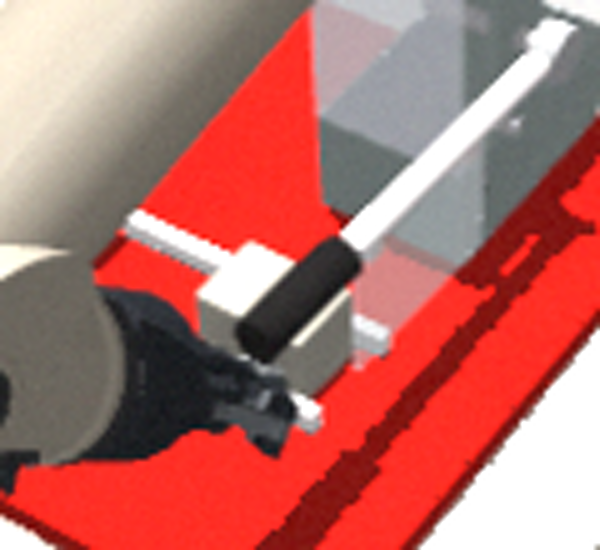

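View pics/a2w.png

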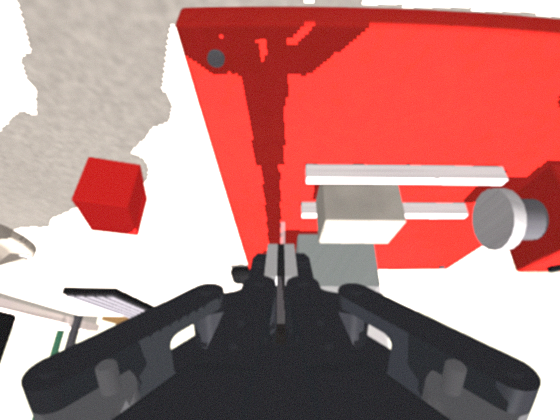

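jog_arm([
  {"xyz":[-0.4,0,-0.4],"delta_rot":[0,0,0],"fingers":1},
  {"xyz":[-0.8,0,-0.8],"delta_rot":[0,0,0],"fingers":1},
  {"xyz":[-1.2,0,-1.2],"delta_rot":[0,0,0],"fingers":1},
  {"xyz":[-1.6,0,-1.6],"delta_rot":[0,0,0],"fingers":1},
  {"xyz":[-1.8,0,-1.8],"delta_rot":[0,0,0],"fingers":1},
])

```text
clock: 8.6
tcp_pos: [0.5438, 0.22, 0.1388]
orientation: [1.803, 1.722, -0.76]
contact_force: [-0.2, -0.3, -0.3]
grip_width: 0.0001
```

```bash
python3 look.py a3
```

```text
station tcp [-0.0687  0.0809  0.1388] F [-0.2 -0.3 -0.3] q6 1.75 clk 8.6
0.0 [257.0, 363.0] 0.1 [256.0, 322.0] 0.2 [258.0, 276.0] 0.3 [263.0, 226.0] 0.4 [272.0, 173.0] 0.5 [285.0, 117.0] 0.6 [301.0, 60.0] 0.7 [320.0, 2.0] 0.8 [343.0, -55.0] 0.9 [368.0, -111.0] 1.0 [395.0, -165.0] 1.1 [423.0, -216.0] 1.2 [453.0, -263.0] 1.3 [484.0, -305.0] 1.4 [514.0, -342.0] 1.5 [545.0, -374.0] 1.6 [574.0, -399.0]
```

View pics/a3.png

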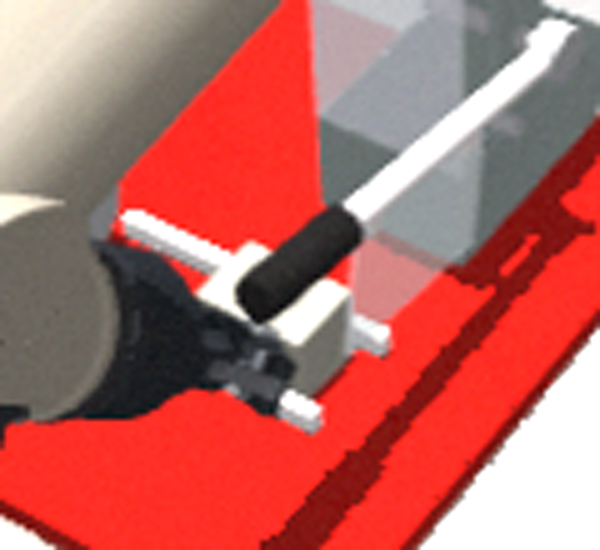

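View pics/a3w.png

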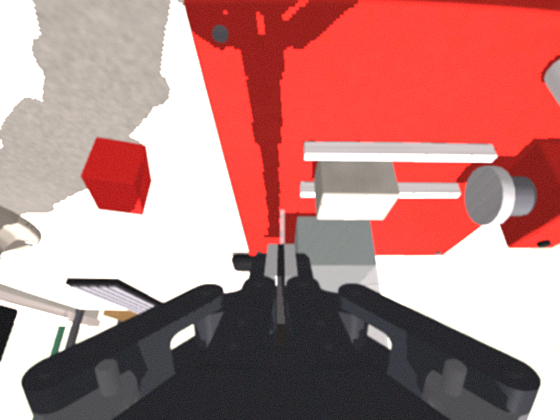

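The guard is following: grip end at (260,300), about 0.15 rad. I'll continue along its arc.

jog_arm([
  {"xyz":[-0.7,0,-0.6],"delta_rot":[0,0,0],"fingers":1},
  {"xyz":[-1.4,0,-1.2],"delta_rot":[0,0,0],"fingers":1},
  {"xyz":[-2.1,0,-1.7],"delta_rot":[0,0,0],"fingers":1},
  {"xyz":[-2.7,0,-2.1],"delta_rot":[0,0,0],"fingers":1},
  {"xyz":[-3.3,0,-2.5],"delta_rot":[0,0,0],"fingers":1},
])

```text
clock: 9.12
tcp_pos: [0.5439, 0.2145, 0.1807]
orientation: [1.804, 1.721, -0.759]
contact_force: [-0.2, 0.5, -0.9]
grip_width: -0.0002
```

```bash
python3 look.py a4|head -1
```

```text
station tcp [-0.0684  0.0754  0.1807] F [-0.2  0.5 -0.9] q6 1.79 clk 9.1167
```

View pics/a4.png

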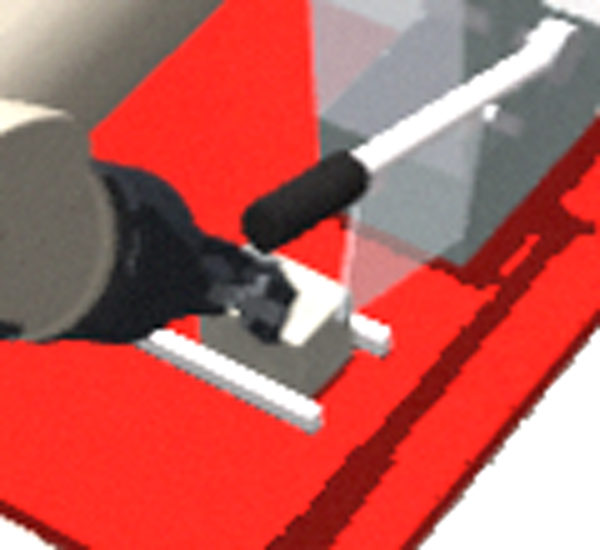

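Guard is at about 0.3 rad (grip end (263,225)) with the contact force near 1 N. Continuing.

jog_arm([
  {"xyz":[-0.9,0,-0.5],"delta_rot":[0,0,0],"fingers":1},
  {"xyz":[-1.9,0,-1],"delta_rot":[0,0,0],"fingers":1},
  {"xyz":[-2.9,0,-1.4],"delta_rot":[0,0,0],"fingers":1},
  {"xyz":[-3.9,0,-1.8],"delta_rot":[0,0,0],"fingers":1},
  {"xyz":[-4.9,0,-2.2],"delta_rot":[0,0,0],"fingers":1},
])

```text
clock: 9.63
tcp_pos: [0.5435, 0.1954, 0.2329]
orientation: [1.805, 1.72, -0.757]
contact_force: [-1.4, -0.2, -0.8]
grip_width: 0.0004
```

```bash
python3 look.py a5|head -1
```

```text
station tcp [-0.0679  0.0563  0.2329] F [-1.4 -0.2 -0.8] q6 1.83 clk 9.6333
```

View pics/a5.png

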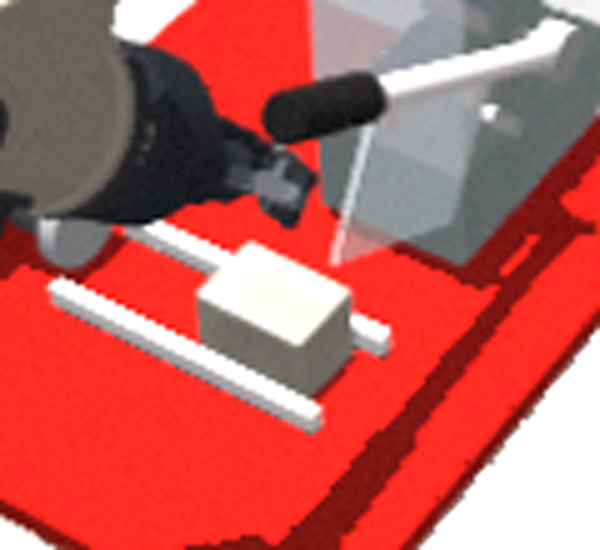

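Guard is at about 0.5 rad (grip end (283,118)). One more push takes it past the balance point.

jog_arm([
  {"xyz":[-1.1,0,-0.3],"delta_rot":[0,0,0],"fingers":1},
  {"xyz":[-2.3,0,-0.6],"delta_rot":[0,0,0],"fingers":1},
  {"xyz":[-3.5,0,-0.8],"delta_rot":[0,0,0],"fingers":1},
  {"xyz":[-4.7,0,-1],"delta_rot":[0,0,0],"fingers":1},
  {"xyz":[-5.8,0,-1.1],"delta_rot":[0,0,0],"fingers":1},
])

```text
clock: 10.15
tcp_pos: [0.5427, 0.1613, 0.2844]
orientation: [1.808, 1.717, -0.753]
contact_force: [-0.2, 0.4, -0.2]
grip_width: 0.0002
```

```bash
sed -i 's/\[200:310,190:310\]/[130:290,190:350]/;s/fx=5,fy=5/fx=3.5,fy=3.5/;s/\[190,200\])\*5/[190,130])*3.5/' look.py; python3 look.py a6
```

```text
station tcp [-0.0671  0.0223  0.2844] F [-0.2  0.4 -0.2] q6 1.85 clk 10.15
0.0 [180.0, 499.0] 0.1 [179.0, 470.0] 0.2 [180.0, 438.0] 0.3 [184.0, 403.0] 0.4 [191.0, 366.0] 0.5 [199.0, 327.0] 0.6 [211.0, 287.0] 0.7 [224.0, 247.0] 0.8 [240.0, 206.0] 0.9 [257.0, 167.0] 1.0 [276.0, 129.0] 1.1 [296.0, 94.0] 1.2 [317.0, 61.0] 1.3 [339.0, 32.0] 1.4 [360.0, 6.0] 1.5 [381.0, -17.0] 1.6 [402.0, -35.0]
```

View pics/a6.png

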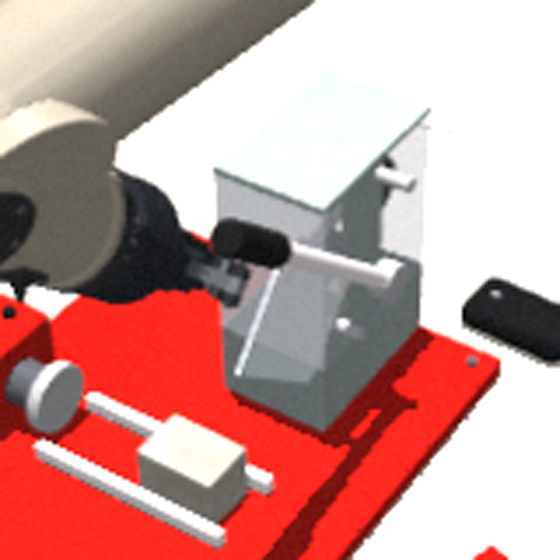

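Guard is at about 0.72 rad (grip end (222,245)), past balance. I'll hold still and let it go up by itself.

jog_arm([
  {"xyz":[0.4,0,0.2],"delta_rot":[0,0,0],"fingers":1},
  {"xyz":[0.8,0,0.4],"delta_rot":[0,0,0],"fingers":1},
  {"xyz":[0.8,0,0.4],"delta_rot":[0,0,0],"fingers":1},
  {"xyz":[0.8,0,0.4],"delta_rot":[0,0,0],"fingers":1},
  {"xyz":[0.8,0,0.4],"delta_rot":[0,0,0],"fingers":1},
])

```text
clock: 10.67
tcp_pos: [0.5432, 0.1638, 0.276]
orientation: [1.809, 1.715, -0.753]
contact_force: [-0.4, -0.1, -0.3]
grip_width: 0.0001
```

```bash
python3 look.py a7|head -1
```

```text
station tcp [-0.0667  0.0248  0.276 ] F [-0.4 -0.1 -0.3] q6 1.84 clk 10.6667
```

View pics/a7.png

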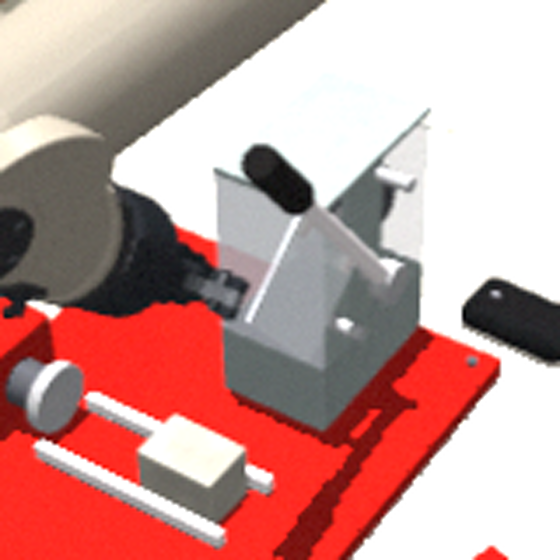

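The guard is rising by itself (about 0.95 rad). The pane corner swings near the finger tip, so I'm backing away to +y.

jog_arm([
  {"xyz":[1.4,0,-1.4],"delta_rot":[0,0,0],"fingers":1},
  {"xyz":[2.8,0,-2.8],"delta_rot":[0,0,0],"fingers":1},
  {"xyz":[4.2,0,-4.2],"delta_rot":[0,2,0],"fingers":1},
  {"xyz":[4.2,0,-4.2],"delta_rot":[0,5,0],"fingers":1},
  {"xyz":[4.2,0,-4.2],"delta_rot":[0,8,0],"fingers":1},
])

```text
clock: 11.18
tcp_pos: [0.5459, 0.2256, 0.2752]
orientation: [1.9, 1.808, -0.636]
contact_force: [0.8, -1.4, 0.3]
grip_width: -0.0002
```

```bash
python3 look.py a8|head -1
python3 - <<'E'
from plan import *
print(WS([-.11,0.03,.15]))
delta(WS([-.13,0.05,.2]),RZ(15))
E
```

```text
station tcp [-0.0669  0.0866  0.2752] F [ 0.8 -1.4  0.3] q6 1.79 clk 11.1833
[0.50019819 0.17103266 0.15      ]
clock 11.28 tcp [0.547 0.222 0.277] q [-0.35  0.61 -0.62  1.44  0.67  1.79 -1.09] F [ 0.7 -0.8  0.1]
  d cm [ 1.96 -6.47  8.2 ] turn [ 0.  22.2 -0.6] rows needed 2.6 3.1
```

View pics/a8.png

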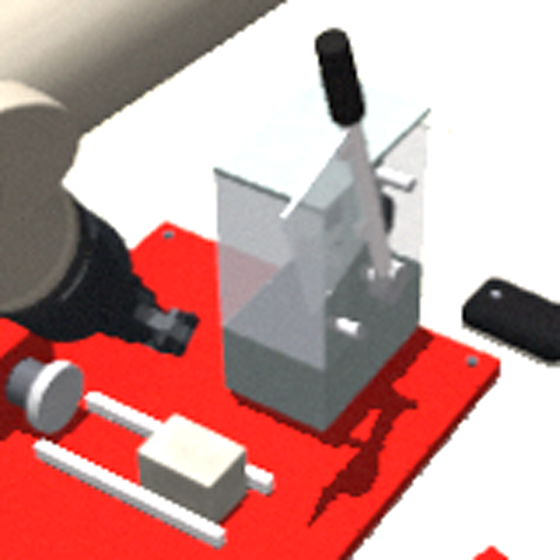

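Guard is near 1.35 rad and still moving; the specimen is untouched. Next I go to a pose behind the specimen, leaning slightly so the tip leads and the wrist stays off the raised pane.

```bash
cat >> plan.py <<'E'
def RP(tilt,pitch):
    Y=np.array([-np.sin(p[2]),np.cos(p[2]),0]); return R.from_rotvec(-np.radians(pitch)*Y)*RZ(tilt)
E
python3 - <<'E'
from plan import *
print(RP(15,12).as_matrix()[:,2])
delta(WS([-.1,0.0,.15]),RP(15,12))
E
```

```text
[ 0.18875545 -0.26775039 -0.94481803]
clock 11.28 tcp [0.547 0.222 0.277] q [-0.35  0.61 -0.62  1.44  0.67  1.79 -1.09] F [ 0.7 -0.8  0.1]
  d cm [ 1.03 -3.46 15.2 ] turn [-10.8  22.2   4.7] rows needed 3.8 3.5
```

jog_arm([
  {"xyz":[0.2,-0.9,2],"delta_rot":[-2.5,5,1],"fingers":1},
  {"xyz":[0.4,-1.8,5],"delta_rot":[-5,10,2],"fingers":1},
  {"xyz":[0.7,-2.6,8],"delta_rot":[-7.5,15,3],"fingers":1},
  {"xyz":[0.9,-3.4,11.5],"delta_rot":[-10,20,4],"fingers":1},
  {"xyz":[1,-3.5,15],"delta_rot":[-10.8,22.2,4.7],"fingers":1},
])

```text
clock: 11.7
tcp_pos: [0.5064, 0.1403, 0.1515]
orientation: [2.057, 1.914, -0.058]
contact_force: [0.6, -0.8, -1.1]
grip_width: -0.0001
```

```bash
python3 look.py a9
python3 - <<'E'
from plan import *
delta(WS([-.09,0.0,.032]),RP(15,12))
E
```

```text
station tcp [-0.1024 -0.0004  0.1515] F [ 0.6 -0.8 -1.1] q6 1.0 clk 11.7
0.0 [180.0, 499.0] 0.1 [179.0, 470.0] 0.2 [180.0, 438.0] 0.3 [184.0, 403.0] 0.4 [191.0, 366.0] 0.5 [199.0, 327.0] 0.6 [211.0, 287.0] 0.7 [224.0, 247.0] 0.8 [240.0, 206.0] 0.9 [257.0, 167.0] 1.0 [276.0, 129.0] 1.1 [296.0, 94.0] 1.2 [317.0, 61.0] 1.3 [339.0, 32.0] 1.4 [360.0, 6.0] 1.5 [381.0, -17.0] 1.6 [402.0, -35.0] clock 11.8 tcp [0.504 0.133 0.147] q [-0.03  0.36 -0.69  2.02  0.68  1.   -1.19] F [-0.9 -1.1 -0.6]
  d cm [ 3.91 -0.87 10.96] turn [-0.5  0.6 -0.1] rows needed 2.8 0.1
```

View pics/a9.png

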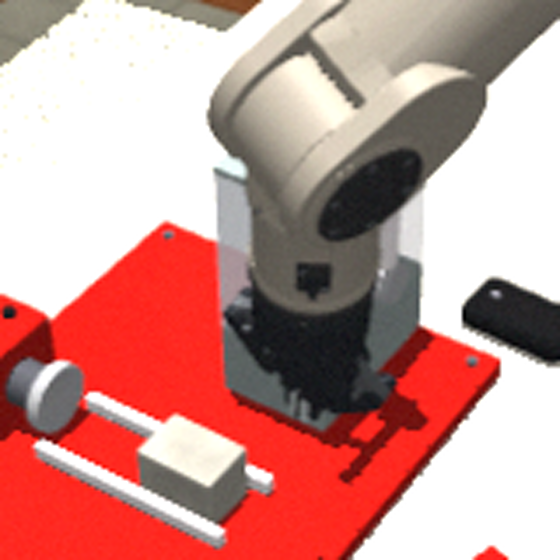

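```bash
python3 - <<'E'
from plan import *
cv2.imwrite('pics/t9.png',imaging.grab_frame('top'));cv2.imwrite('pics/s9.png',imaging.grab_frame('side'))
T=imaging.camera_info('top'); print(proj(T,WS([-.07,-.18,.425])))
E
```

```text
[[316.61714517 188.33550537]]
```

View pics/t9.png

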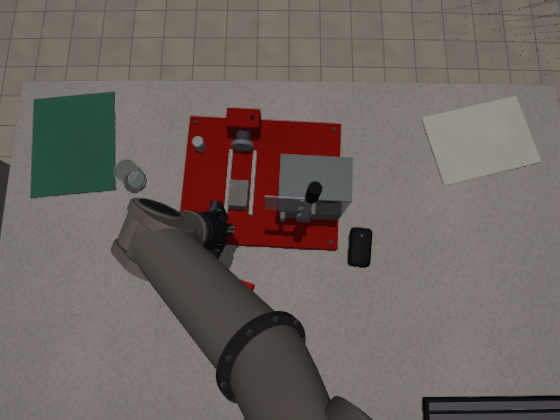

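View pics/s9.png

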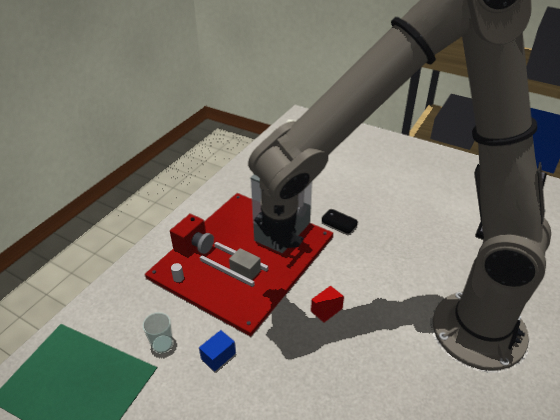

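The top view shows the guard upright (grip at (314,191), predicted (317,188)), the arm well clear of it and the bystanders in place. I'll descend behind the specimen.

jog_arm([
  {"xyz":[0.8,-0.2,2.5],"delta_rot":[0,0,0],"fingers":1},
  {"xyz":[1.6,-0.4,5],"delta_rot":[0,0,0],"fingers":1},
  {"xyz":[2.6,-0.6,8],"delta_rot":[0,0,0],"fingers":1},
  {"xyz":[3.9,-0.9,10.8],"delta_rot":[0,0,0],"fingers":1},
  {"xyz":[3.9,-0.9,11],"delta_rot":[0,0,0],"fingers":1},
])

```text
clock: 12.32
tcp_pos: [0.5223, 0.1497, 0.0314]
orientation: [2.058, 1.917, -0.074]
contact_force: [0.1, -0.5, -0.1]
grip_width: -0.0001
```

```bash
python3 look.py b1|head -1
python3 - <<'E'
from plan import *
for x in (-.055,-.03,0,.02,.05): delta(WS([x,0.0,.032]),RP(15,12))
E
```

```text
station tcp [-0.087   0.0097  0.0314] F [ 0.1 -0.5 -0.1] q6 0.87 clk 12.3167
clock 12.42 tcp [0.523 0.15  0.035] q [-0.14  0.57 -0.6   2.04  0.89  0.87 -1.41] F [-0.1 -0.4  0.9]
  d cm [-0.68  2.94  1.17] turn [-0.2  0.1  0.1] rows needed 0.8 0.0
clock 12.42 tcp [0.523 0.15  0.035] q [-0.14  0.57 -0.6   2.04  0.89  0.87 -1.41] F [-0.1 -0.4  0.9]
  d cm [-0.55  5.39  1.67] turn [-0.2  0.1  0.1] rows needed 1.4 0.0
clock 12.42 tcp [0.523 0.15  0.035] q [-0.14  0.57 -0.6   2.04  0.89  0.87 -1.41] F [-0.1 -0.4  0.9]
  d cm [-0.4   8.33  2.26] turn [-0.2  0.1  0.1] rows needed 2.1 0.0
clock 12.42 tcp [0.523 0.15  0.035] q [-0.14  0.57 -0.6   2.04  0.89  0.87 -1.41] F [-0.1 -0.4  0.9]
  d cm [-0.29 10.29  2.66] turn [-0.2  0.1  0.1] rows needed 2.6 0.0
clock 12.42 tcp [0.523 0.15  0.035] q [-0.14  0.57 -0.6   2.04  0.89  0.87 -1.41] F [-0.1 -0.4  0.9]
  d cm [-0.13 13.22  3.25] turn [-0.2  0.1  0.1] rows needed 3.3 0.0
```

View pics/b1.png

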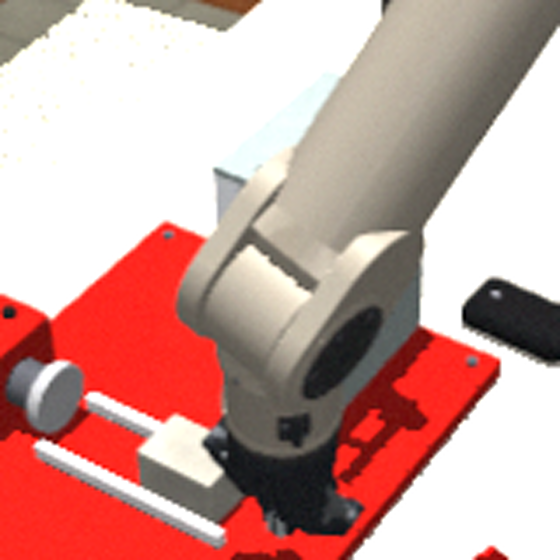

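View pics/b1w.png

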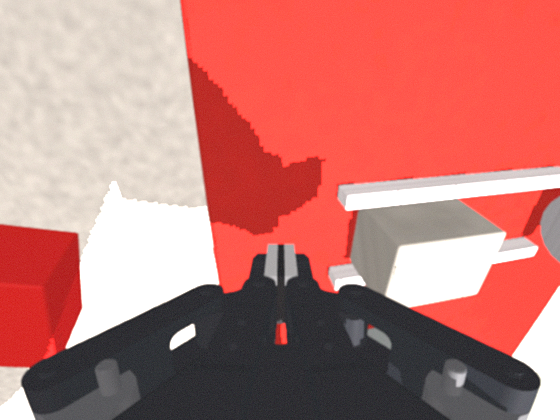

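Fingers are behind the specimen (wrist view: tip (281,245), specimen (430,250)) and low between the rails. Now I push along +x.

jog_arm([
  {"xyz":[-0.4,1.1,0.5],"delta_rot":[0,0,0],"fingers":1},
  {"xyz":[-0.7,2.2,0.9],"delta_rot":[0,0,0],"fingers":1},
  {"xyz":[-0.7,3.2,1.1],"delta_rot":[0,0,0],"fingers":1},
  {"xyz":[-0.6,4.2,1.4],"delta_rot":[0,0,0],"fingers":1},
  {"xyz":[-0.6,5.2,1.6],"delta_rot":[0,0,0],"fingers":1},
])

```text
clock: 12.83
tcp_pos: [0.578, 0.1371, 0.0332]
orientation: [2.059, 1.913, -0.068]
contact_force: [-5.4, 1.0, 3.8]
grip_width: -0.0
```

```bash
python3 look.py b2|head -1
python3 - <<'E'
from plan import *
for x in (0,.02,.04,.05): delta(WS([x,0.0,.032]),RP(15,12))
E
```

```text
station tcp [-0.0307 -0.0004  0.0332] F [-5.4  1.   3.8] q6 0.89 clk 12.8333
clock 12.93 tcp [0.579 0.137 0.033] q [-0.1   0.62 -0.57  1.94  0.9   0.89 -1.32] F [ 0.2  0.  -0.4]
  d cm [0.24 2.89 0.67] turn [-0.1  0.1 -0. ] rows needed 0.7 0.0
clock 12.93 tcp [0.579 0.137 0.033] q [-0.1   0.62 -0.57  1.94  0.9   0.89 -1.32] F [ 0.2  0.  -0.4]
  d cm [0.35 4.85 1.06] turn [-0.1  0.1 -0. ] rows needed 1.2 0.0
clock 12.93 tcp [0.579 0.137 0.033] q [-0.1   0.62 -0.57  1.94  0.9   0.89 -1.32] F [ 0.2  0.  -0.4]
  d cm [0.46 6.81 1.46] turn [-0.1  0.1 -0. ] rows needed 1.7 0.0
clock 12.93 tcp [0.579 0.137 0.033] q [-0.1   0.62 -0.57  1.94  0.9   0.89 -1.32] F [ 0.2  0.  -0.4]
  d cm [0.51 7.78 1.66] turn [-0.1  0.1 -0. ] rows needed 1.9 0.0
```

View pics/b2.png

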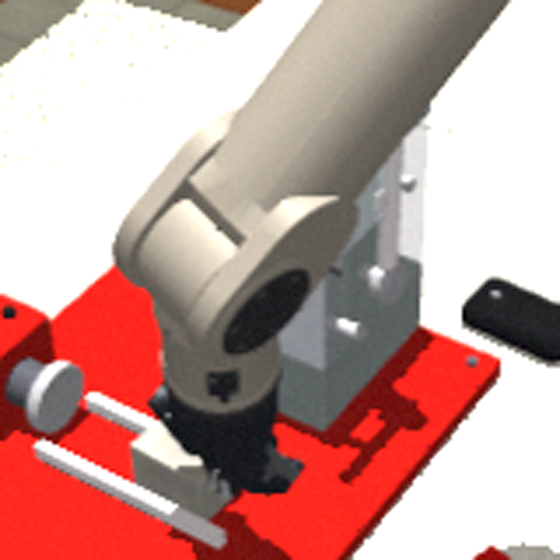

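View pics/b2w.png

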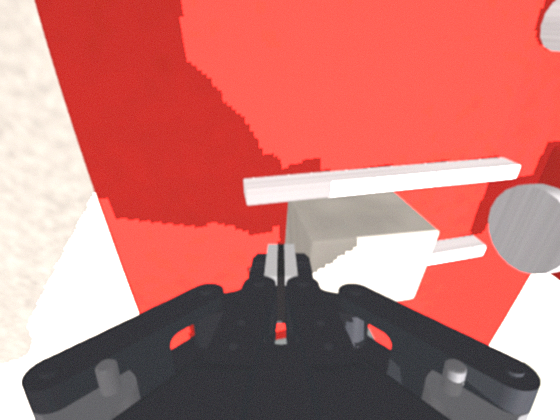

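The specimen is in contact and sliding (wrist view: its back edge at the fingertips). Continuing.

jog_arm([
  {"xyz":[0.1,1,0.2],"delta_rot":[0,0,0],"fingers":1},
  {"xyz":[0.2,2,0.4],"delta_rot":[0,0,0],"fingers":1},
  {"xyz":[0.2,3,0.6],"delta_rot":[0,0,0],"fingers":1},
  {"xyz":[0.3,4,0.8],"delta_rot":[0,0,0],"fingers":1},
  {"xyz":[0.3,4.8,1],"delta_rot":[0,0,0],"fingers":1},
])

```text
clock: 13.35
tcp_pos: [0.6289, 0.135, 0.0325]
orientation: [2.059, 1.912, -0.067]
contact_force: [-2.5, 1.8, 0.9]
grip_width: 0.0001
```

```bash
python3 look.py b3|head -1
python3 - <<'E'
from plan import *
for x in (.03,.04,.05): delta(WS([x,0.0,.032]),RP(15,12))
E
```

```text
station tcp [ 0.0203 -0.0001  0.0325] F [-2.5  1.8  0.9] q6 0.92 clk 13.35
clock 13.45 tcp [0.63  0.134 0.033] q [-0.08  0.67 -0.56  1.83  0.9   0.92 -1.24] F [0.4 0.5 0.6]
  d cm [0.15 0.84 0.22] turn [-0.   0.1 -0.1] rows needed 0.2 0.0
clock 13.45 tcp [0.63  0.134 0.033] q [-0.08  0.67 -0.56  1.83  0.9   0.92 -1.24] F [0.4 0.5 0.6]
  d cm [0.21 1.82 0.42] turn [-0.   0.1 -0.1] rows needed 0.5 0.0
clock 13.45 tcp [0.63  0.134 0.033] q [-0.08  0.67 -0.56  1.83  0.9   0.92 -1.24] F [0.4 0.5 0.6]
  d cm [0.27 2.8  0.62] turn [-0.   0.1 -0.1] rows needed 0.7 0.0
```

View pics/b3.png

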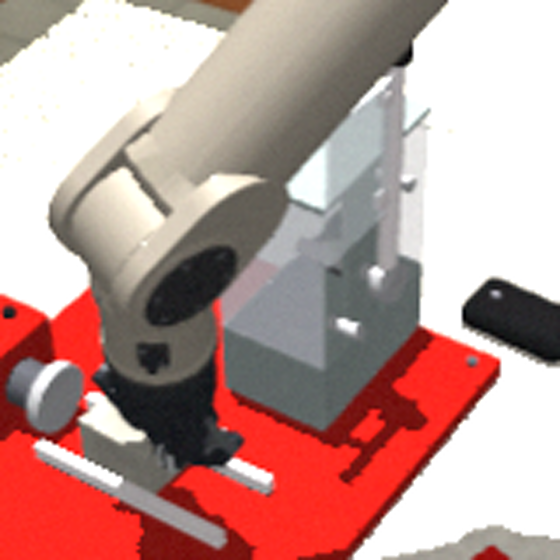

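View pics/b3w.png

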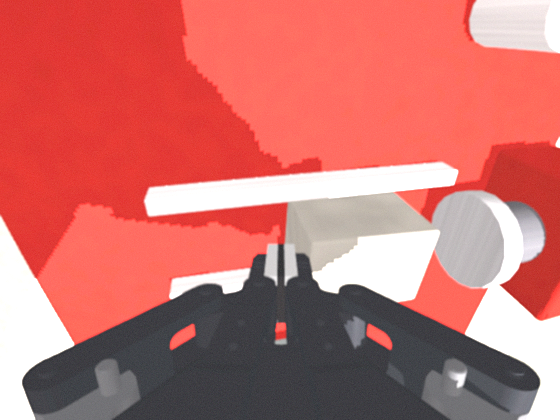

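Almost there: the specimen's front edge is about 20–30 mm short of the platen (450,240). I'll go slower now and watch the force.

jog_arm([
  {"xyz":[0.1,0.4,0.1],"delta_rot":[0,0,0],"fingers":1},
  {"xyz":[0.1,0.8,0.2],"delta_rot":[0,0,0],"fingers":1},
  {"xyz":[0.2,1.2,0.3],"delta_rot":[0,0,0],"fingers":1},
  {"xyz":[0.2,1.6,0.4],"delta_rot":[0,0,0],"fingers":1},
  {"xyz":[0.2,1.8,0.4],"delta_rot":[0,0,0],"fingers":1},
])

```text
clock: 13.87
tcp_pos: [0.6487, 0.1344, 0.0322]
orientation: [2.06, 1.91, -0.066]
contact_force: [-1.6, 0.8, -0.6]
grip_width: 0.0004
```

```bash
python3 look.py b4|head -1
python3 - <<'E'
from plan import *
for x in (.05,): delta(WS([x,0.0,.032]),RP(15,12))
E
```

```text
station tcp [0.04   0.0002 0.0322] F [-1.6  0.8 -0.6] q6 0.93 clk 13.8667
clock 13.97 tcp [0.649 0.134 0.032] q [-0.07  0.7  -0.55  1.78  0.89  0.93 -1.21] F [0.4 2.2 0.1]
  d cm [0.06 0.96 0.2 ] turn [-0.   0.1 -0.1] rows needed 0.2 0.0
```

View pics/b4w.png

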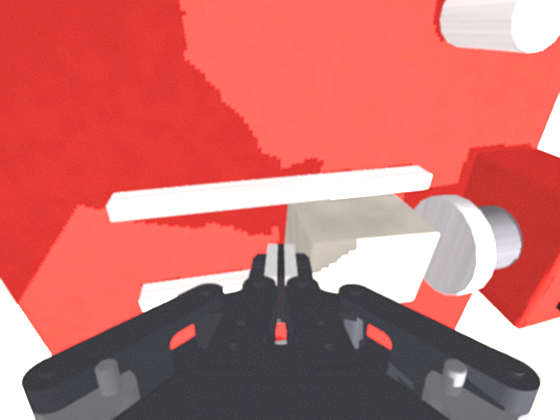

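jog_arm([
  {"xyz":[0,0.2,0],"delta_rot":[0,0,0],"fingers":1},
  {"xyz":[0,0.4,0.1],"delta_rot":[0,0,0],"fingers":1},
  {"xyz":[0,0.6,0.1],"delta_rot":[0,0,0],"fingers":1},
  {"xyz":[0,0.7,0.1],"delta_rot":[0,0,0],"fingers":1},
  {"xyz":[0,0.8,0.1],"delta_rot":[0,0,0],"fingers":1},
])

```text
clock: 14.38
tcp_pos: [0.657, 0.1334, 0.0327]
orientation: [2.06, 1.909, -0.066]
contact_force: [-2.5, 0.3, -0.4]
grip_width: 0.0003
```

```bash
python3 look.py b5|head -1
```

```text
station tcp [ 0.0483 -0.0004  0.0327] F [-2.5  0.3 -0.4] q6 0.94 clk 14.3833
```

View pics/b5w.png

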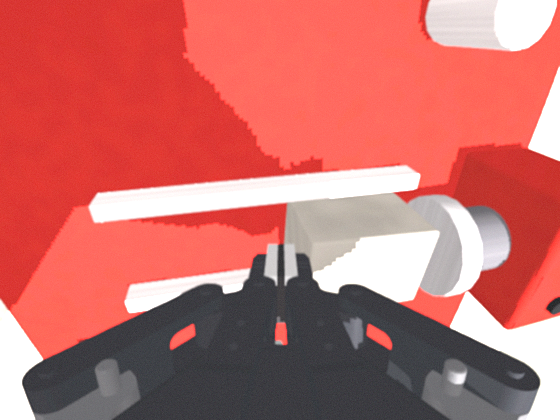

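Not yet seated; the force is still only the sliding friction. On in millimetre steps.

jog_arm([
  {"xyz":[0,0.1,0],"delta_rot":[0,0,0],"fingers":1},
  {"xyz":[0,0.2,0],"delta_rot":[0,0,0],"fingers":1},
  {"xyz":[0,0.3,0.1],"delta_rot":[0,0,0],"fingers":1},
  {"xyz":[0,0.4,0.1],"delta_rot":[0,0,0],"fingers":1},
  {"xyz":[0,0.4,0.1],"delta_rot":[0,0,0],"fingers":1},
])

```text
clock: 14.9
tcp_pos: [0.6614, 0.1328, 0.0326]
orientation: [2.06, 1.909, -0.065]
contact_force: [-1.7, 1.0, 0.4]
grip_width: 0.0003
```

```bash
python3 look.py b6|head -1
```

```text
station tcp [ 0.0528 -0.0008  0.0326] F [-1.7  1.   0.4] q6 0.94 clk 14.9
```

View pics/b6w.png

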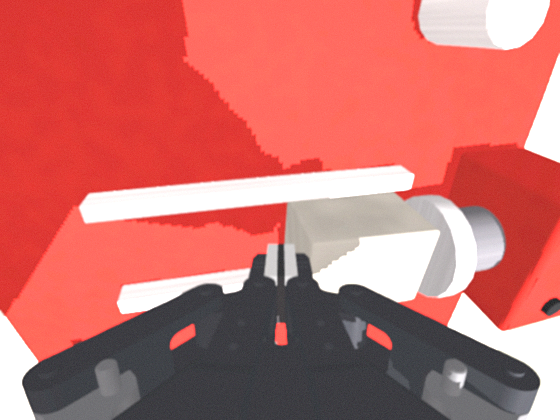

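jog_arm([
  {"xyz":[0,0.1,0],"delta_rot":[0,0,0],"fingers":1},
  {"xyz":[0,0.2,0],"delta_rot":[0,0,0],"fingers":1},
  {"xyz":[0,0.3,0.1],"delta_rot":[0,0,0],"fingers":1},
  {"xyz":[0,0.4,0.1],"delta_rot":[0,0,0],"fingers":1},
  {"xyz":[0,0.4,0.1],"delta_rot":[0,0,0],"fingers":1},
])

```text
clock: 15.42
tcp_pos: [0.6644, 0.1324, 0.0321]
orientation: [2.061, 1.909, -0.068]
contact_force: [-5.0, 1.9, 1.3]
grip_width: -0.0003
```

```bash
python3 look.py b7|head -1
```

```text
station tcp [ 0.0558 -0.0011  0.0321] F [-5.   1.9  1.3] q6 0.95 clk 15.4167
```

View pics/b7w.png

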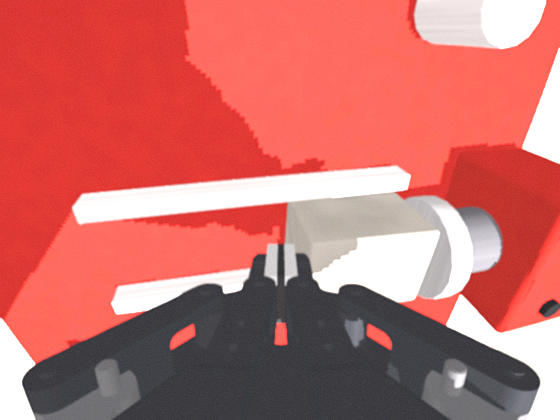

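Force rises to 5 N and the last step fell short, so it may be touching. One more small step to confirm.

jog_arm([
  {"xyz":[0,0.1,0],"delta_rot":[0,0,0],"fingers":1},
  {"xyz":[0,0.2,0],"delta_rot":[0,0,0],"fingers":1},
  {"xyz":[0,0.2,0],"delta_rot":[0,0,0],"fingers":1},
  {"xyz":[0,0.3,0],"delta_rot":[0,0,0],"fingers":1},
  {"xyz":[0,0.3,0],"delta_rot":[0,0,0],"fingers":1},
])

```text
clock: 15.93
tcp_pos: [0.6644, 0.1323, 0.032]
orientation: [2.062, 1.911, -0.074]
contact_force: [-11.6, 1.2, 4.9]
grip_width: 0.0001
```

```bash
python3 look.py b8|head -1
```

```text
station tcp [ 0.0558 -0.0012  0.032 ] F [-11.6   1.2   4.9] q6 0.95 clk 15.9333
```

The tool is stopped at 11.6 N, so the specimen is seated against the platen. I'll back off straight and then check.

jog_arm([
  {"xyz":[0,-0.6,-0.1],"delta_rot":[0,0,0],"fingers":1},
  {"xyz":[0,-2,-0.4],"delta_rot":[0,0,0],"fingers":1},
  {"xyz":[0,-4,-0.8],"delta_rot":[0,0,0],"fingers":1},
  {"xyz":[0,-7,-1.5],"delta_rot":[0,0,0],"fingers":1},
  {"xyz":[0,-10,-2.1],"delta_rot":[0,0,0],"fingers":1},
])

```text
clock: 16.45
tcp_pos: [0.5631, 0.1425, 0.0321]
orientation: [2.063, 1.909, -0.071]
contact_force: [-1.5, 1.0, -0.3]
grip_width: -0.0002
```

jog_arm([
  {"xyz":[0,-2,-3],"delta_rot":[0,0,0],"fingers":1},
  {"xyz":[0,-4,-6],"delta_rot":[0,0,0],"fingers":1},
  {"xyz":[0,-6,-9],"delta_rot":[0,0,0],"fingers":1},
  {"xyz":[0,-7,-12],"delta_rot":[0,0,0],"fingers":1},
  {"xyz":[0,-7,-12],"delta_rot":[0,0,0],"fingers":1},
])

```text
clock: 16.87
tcp_pos: [0.4725, 0.1828, 0.136]
orientation: [2.058, 1.912, -0.058]
contact_force: [0.7, 1.3, 0.3]
grip_width: 0.0003
```

```bash
python3 - <<'E'
from plan import *
im=imaging.grab_frame('top');cv2.imwrite('pics/c1.png',cv2.resize(im[90:270,120:380],None,fx=3,fy=3,interpolation=cv2.INTER_CUBIC))
im=imaging.grab_frame('side');cv2.imwrite('pics/c2.png',cv2.resize(im[100:350,130:380],None,fx=2.3,fy=2.3,interpolation=cv2.INTER_CUBIC))
T=imaging.camera_info('top');S=imaging.camera_info('side')
f=lambda P:((proj(T,WS(P))[0]-[120,90])*3).round(); g=lambda P:((proj(S,WS(P))[0]-[130,100])*2.3).round()
for P in ([.06,.025,.07],[.06,-.025,.07],[.13,.025,.07],[-.07,-.178,.425],[-.07,-.15,.425]): print(P,f(P),g(P))
print(r.get_obs()['clock'],r.get_obs()['tcp_pos'])
E
```

```text
[0.06, 0.025, 0.07] [330. 241.] [211. 357.]
[0.06, -0.025, 0.07] [387. 244.] [236. 332.]
[0.13, 0.025, 0.07] [337. 165.] [165. 335.]
[-0.07, -0.178, 0.425] [586. 295.] [402.  46.]
[-0.07, -0.15, 0.425] [538. 292.] [388.  58.]
16.9667 [0.47381786 0.17910846 0.13263962]
```

View pics/c1.png

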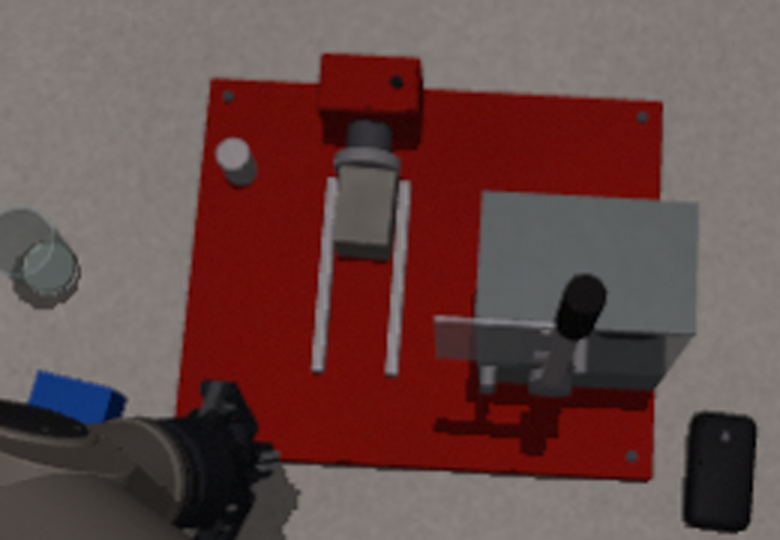

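View pics/c2.png

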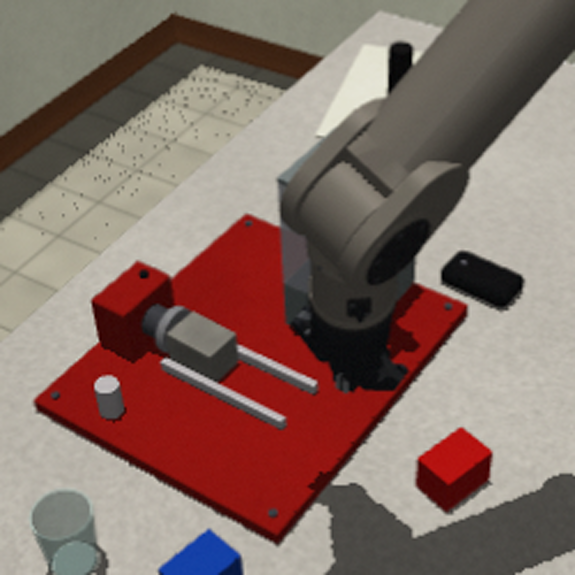

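```bash
python3 - <<'E'
from plan import *
a=imaging.grab_frame('top');a=a[130:190,215:270];b=imaging.grab_frame('side')[225:275,185:240]
f=lambda x:cv2.resize(np.clip(x.astype(float)*1.8,0,255).astype(np.uint8),(400,400),interpolation=cv2.INTER_CUBIC)
cv2.imwrite('pics/c3.png',np.hstack([f(a),f(b)]))
print(r.get_obs()['clock'])
E
```

```text
17.0667
```

View pics/c3.png

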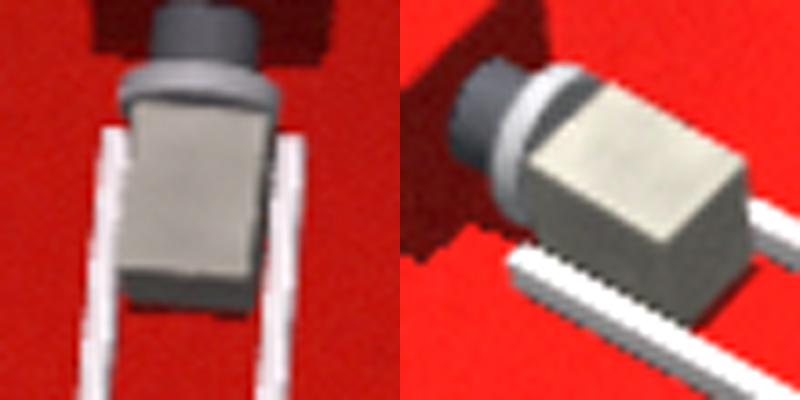

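```bash
python3 - <<'E'
from plan import *
T=imaging.camera_info('top');S=imaging.camera_info('side')
def st(w):
    c,n=np.cos(p[2]),np.sin(p[2]); d=w-np.array([p[0],p[1],0]); return np.round([c*d[0]+n*d[1],-n*d[0]+c*d[1]],4)
sx=lambda u,v:(185+(u-400)*55/400-.5,225+v*50/400-.5); tx=lambda u,v:(215+u*55/400-.5,130+v*60/400-.5)
print('side back',st(plane(S,sx(745,160),.07)),st(plane(S,sx(662,240),.07)),'front',st(plane(S,sx(528,157),.07)),st(plane(S,sx(612,85),.07)))
print('top back',st(plane(T,tx(120,268),.07)),st(plane(T,tx(252,274),.07)),'front',st(plane(T,tx(133,98),.07)),st(plane(T,tx(267,108),.07)))
# platen rim check, top & left points
print('platen top',proj(S,WS([.13,0,.085])),proj(T,WS([.13,0,.085])), 'platen L/R top', [((proj(T,WS([.13,y,.055]))[0]-[215,130])*[400/55,400/60]).round() for y in(.03,-.03)], 'top rim',((proj(T,WS([.13,0,.085]))[0]-[215,130])*[400/55,400/60]).round())
for c in('top','side'):
    for d in imaging.tip_of(c,'specimen')[:2]: print(c,d['conf'],st(plane(T if c=='top' else S,d['position'],.02)))
    for d in imaging.tip_of(c,'platen')[:1]: print(c,'platen',d['conf'],st(plane(T if c=='top' else S,d['position'],.055)))
E
```

```text
side back [ 0.0618 -0.024 ] [0.0646 0.0238] front [0.1327 0.0193] [ 0.1284 -0.0268]
top back [0.0616 0.0229] [ 0.0616 -0.025 ] front [0.1325 0.0237] [ 0.1308 -0.0257]
platen top [[206.68542291 236.5059936 ]] [[241.03717068 143.53730857]] platen L/R top [array([117., 113.]), array([278., 120.])] top rim [189.  90.]
top 0.97 [ 0.0952 -0.0029]
top 0.83 [-0.0954  0.2394]
top platen 0.67 [-0.0165 -0.1181]
side 0.95 [-2.537e-01 -1.000e-04]
side 0.79 [0.0949 0.0077]
side platen 0.67 [ 0.1258 -0.0012]
```

All measures agree: specimen front at x about 0.131, origin about 0.095, and the guard up. Handing in.

```bash
python3 - <<'E'
from bench import r
print(r.hand_in(), r.get_obs()['clock'])
E
```

```text
the job is handed in; nothing more can be done
the job is handed in; nothing more can be done
```

The guard is up and standing by itself, and the specimen is against the platen; I handed the job in at about 17 s. No verdict came back.

**Guard:** I pushed the grip up from below its free end with the shut fingers, to about 0.7 rad. It then rose by itself. In the last top view the grip sat where the 1.6 rad position should be, to about 1 pixel. The first try, with the fingers leaning 35°, slipped off at about 0.1 rad and the guard fell back. The second, leaning 45° and reaching further under, worked with readings of about 1–2 N.

**Specimen:** I pushed it along the rails with the back of the shut fingers until the tool stopped at about 12 N. Afterwards the pictures put its front face at station x of about 0.131 m (platen face at 0.130 m) and showed it flat between the rails. The detectors put its origin at x of about 0.095 m. They disagreed on y: -3 mm from the top view, +8 mm from the side view. Edges measured in the top view gave about -1 mm, which fits the 3 mm of play.

**Bystanders:** the spare cylinder, the beaker and the mouse look unmoved in the last pictures. I judged that by eye and did not measure it.

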